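# Test the spring clips of three card holders and sort out the weak one

## Task

Try the clip of each of the three card holders by lifting it by its card alone. If the clip hangs on, stand that holder, still holding its card, on the cork board, without the fingers touching the holder itself; if the card slides out and the holder stays behind, stand the loose card in the narrow plywood card file and stand the empty holder upright in the red tray. Lower things into place, do not drop them, and leave the mug, the chrome weight and the orange cap standing where they are.

Things in the scene. Friction and masses are not known exactly. Their poses are not given: they have to be found in the camera images.
- holder_a: Card holder, three look alike, loose, 300-420 g: dark foot 56 (x) x 70 (y) x 16 mm; grey neck block 36 (x) x 40 (y) mm, 16 to 38 mm high, to grip when empty, across x or y; on it a spring clip 38 to 64 mm high, 40 mm wide in y, under 30 mm thick in x, fixed jaw on +x, black sprung jaw on -x. Its card stands in it on the neck, 38 mm up, top at 123 mm. Origin: centre of the foot's underside, z up.
- holder_b: Card holder, three look alike, loose, 300-420 g: dark foot 56 (x) x 70 (y) x 16 mm; grey neck block 36 (x) x 40 (y) mm, 16 to 38 mm high, to grip when empty, across x or y; on it a spring clip 38 to 64 mm high, 40 mm wide in y, under 30 mm thick in x, fixed jaw on +x, black sprung jaw on -x. Its card stands in it on the neck, 38 mm up, top at 123 mm. Origin: centre of the foot's underside, z up.
- holder_c: Card holder, three look alike, loose, 300-420 g: dark foot 56 (x) x 70 (y) x 16 mm; grey neck block 36 (x) x 40 (y) mm, 16 to 38 mm high, to grip when empty, across x or y; on it a spring clip 38 to 64 mm high, 40 mm wide in y, under 30 mm thick in x, fixed jaw on +x, black sprung jaw on -x. Its card stands in it on the neck, 38 mm up, top at 123 mm. Origin: centre of the foot's underside, z up.
- card_a: Rigid card in the clip of holder_a, loose, 35 g: white, 5 (x) x 65 (y) mm, with a wooden grip batten 10 mm thick (x), 65 mm wide, 61 to 85 mm above its lower edge. Origin: centre of the lower edge; z up. Clips grip its lowest 24 mm. A sound clip bears over twice its holder's weight; a weak one lets the card slide up at under 2 N. They look the same.
- card_b: Rigid card in the clip of holder_b, loose, 35 g: white, 5 (x) x 65 (y) mm, with a wooden grip batten 10 mm thick (x), 65 mm wide, 61 to 85 mm above its lower edge. Origin: centre of the lower edge; z up. Clips grip its lowest 24 mm. A sound clip bears over twice its holder's weight; a weak one lets the card slide up at under 2 N. They look the same.
- card_c: Rigid card in the clip of holder_c, loose, 35 g: white, 5 (x) x 65 (y) mm, with a wooden grip batten 10 mm thick (x), 65 mm wide, 61 to 85 mm above its lower edge. Origin: centre of the lower edge; z up. Clips grip its lowest 24 mm. A sound clip bears over twice its holder's weight; a weak one lets the card slide up at under 2 N. They look the same.
- board: Flat cork board, 210 (x) x 110 (y) x 12 mm thick, fixed on the shelf; room for two holders side by side along its x. Origin: centre of its underside, on the shelf.
- tray: Open red tray, 115 x 115 mm outside, 28 mm tall, walls and floor 4 mm thick, fixed; for the empty weak holder. Origin: centre of its underside.
- file: Narrow plywood card file, an open-topped box 36 (x) x 94 (y) x 55 mm tall outside, walls and floor 4 mm thick (inside 28 x 86 mm), fixed; a card stands in it with its width along the file's y. Origin: centre of its underside.
- mug: Blue ceramic mug, 72 mm across, 80 mm tall, its handle to its +y reaching 72 mm from its axis; loose bystander. Origin: centre of its underside.
- weight: Chrome record weight, 76 mm across, 66 mm tall; loose bystander. Origin: centre of its underside.
- cap: Orange plastic spindle cap, a cone 70 mm across, 42 mm tall; loose bystander. Origin: centre of its underside.
Mind the look-alikes: they are no part of the job. Leave any purple look-alike of the card_c alone.

How it is judged:
By the outcome, as a careful person would: the job done as asked, in the order asked, and still so for the second after the job is handed in, with the robot touching nothing.
It also fails if it takes over 72 s, if anything falls off the work surface, if the arm or the gripper's body presses on something with over 40 N, if the wrist force passes 120 N, or if a joint passes its speed limit or range.

## Robot

A 7-joint arm with a two-finger parallel gripper is mounted at the origin on the work surface. World frame = base frame: x ahead of the robot, y to its left, z up, the work surface at z = 0. Lengths are in m, angles in rad, forces in N, time in s.
With the tool pointing down it reaches from about 0.4 to 0.85 m from the base axis. Payload 10.4 kg.
Tool frame: the origin (TCP) lies midway between the tips of the shut fingers; the grasp point (between the pads) lies 19 mm behind it (manip.grip_point_offset is the distance from the TCP to the grasp point, in m); z points along the fingers, y is the direction in which the jaws open and shut (so a half turn about z gives the same grasp; the last joint's range is limited). The gripper opens to 87 mm and grips with 3 to 60 N. Pads are 19 mm wide; open, the fingers measure 117 mm over their backs; the gripper's body (75 mm by 190 mm) begins 51 mm behind the grasp point.
Start: joints at [1.319, 0.332, -0.065, 1.46, 0.022, 1.35, -0.088], TCP at [0.142, -0.609, 0.223] pointing down, gripper open.
Joint ranges: [-2.6, 2.6], [-0.5, 2.12], [-1.47, 1.34], [0.16, 2.42], [-1.27, 4.41], [0.06, 2.06], [-2.6, 2.6]. Speed limits (rad/s): [2.22, 2.22, 2.79, 2.79, 3.14, 3.14, 3.14].

## Interface

Orientations are given as a rotation vector (axis times angle).
In Python, from bench import manip gives the robot as it stands.
- The arm moves only by the tool apply_moves, never from a script. Its argument "increments" is a list of rows, each an object of numbers: "tx", "ty", "tz": the shift along the tool's x, y, z in mm; "roll": the turn about the tool's z in degrees. A call has 1 to 5 rows; each row is the pose to reach, as a shift and turn from the pose commanded when the call began, along the tool's axes at that moment; what a row does not reach only later rows make up. A row lasts 1/12 s, in which the tool goes at most 41.7 mm and 7.16 degrees, less where a joint would pass 70% of its speed; a pose out of reach is approached as far as the arm can. A call with a gripper value outside its range is refused whole. "hand" is the finger opening in mm, from 0 to 87, set as the call begins (left out, the last holds). The fingers move at their own pace and stop on an object; "newtons" is the grip in N (left out, the last holds). Time passes only in rows, so rows that repeat a pose let the fingers close. It gives the time, the measured TCP pose, the force and the opening at its end, in the units of the state.
- manip.get_obs(): the state, without advancing time (a new reading comes with each control period).
- manip.camera(name): name is "side" or "top" or "wrist"; returns a dict with "image" (480x640x3 uint8, red, green, blue), "intrinsics" (3x3 intrinsics, pixels), "cam_to_world" (4x4, takes a point from camera to world coordinates). Camera axes: x right, y down, z forward; pixel columns grow to the right and rows downward; lengths in m; the calibration is good to about 2 mm. A picture is of the moment at which its call begins. There is no depth.
- manip.hand_in(): hands the job in, once; it reports no verdict.
Trained networks look in a picture, given as the dict that the camera call returned (one of the last four; its "shot" number tells which), for a name from the list of things; names that differ only in an ending like _2 or _b are one class to them, and where a whole thing is asked for, a point or a joint stands for the part that bears it (a point fixed in the world has none). Each returns a list of dicts, best first, with "conf" (0 to 1); they miss things now and then, are a little off and sometimes report something else, mostly with a low value. They report only what shows in the picture. A call takes as long as a camera call. They do not tell look-alikes from the thing itself.
- manip.cut_out(picture, query): "region" (480x640 bool, what is visible of it) and "box" ([left, top, width, height] in pixels, round what is visible of it).
The state is a dict: "time_s": time; "qpos": joint angles; "qvel": joint speeds; "joint_efforts": joint torques, N m; "tcp_pos": TCP position; "tool_rot": TCP orientation; "force": force on the tool from outside, world axes, zero at the start; "ft_torque": the same for the moment, N m; "grip_width": finger opening in m.
Only numpy, scipy, OpenCV 4.12 (cv2) and the standard library are available. Lean on these libraries where they do the work, as an engineer would, in place of code of your own. Each camera call takes 0.05 s, during which the arm holds its last target.

## Working session

There is one attempt and no reset: what is moved stays moved. The work goes in short steps, Python scripts to look and compute and a tool call to move; the robot and the scene stay as the last step left them, time stands still between calls to the robot, and variables do not carry over. Pictures are saved under pics/ and viewed, and the job is handed in when it is done.

Besides the shell and the picture viewer there is one more tool, called after "Call:" as a command line: name --argument value ..., lists and objects as JSON in quotes. apply_moves: Moves the arm, as the interface text tells. Its arguments: {"type":"object","properties":{"increments":{"type":"array"},"hand":{"type":"number"},"newtons":{"type":"number"}},"required":["increments"]}

```bash
ls; mkdir -p pics
cat > h.py <<'E'
import numpy as np,cv2
from bench import manip
def save(n,im): cv2.imwrite(f'pics/{n}.png',cv2.cvtColor(im,cv2.COLOR_RGB2BGR))
def ray(c,u,v):
    K=np.array(c['intrinsics']);T=np.array(c['cam_to_world'])
    d=T[:3,:3]@np.linalg.solve(K,[u,v,1.]);return T[:3,3],d
def atz(c,u,v,z):
    o,d=ray(c,u,v);return o+d*(z-o[2])/d[2]
def proj(c,p):
    K=np.array(c['intrinsics']);T=np.array(c['cam_to_world'])
    q=K@(T[:3,:3].T@(np.array(p)-T[:3,3]));return q[:2]/q[2]
E
python3 - <<'E'
from h import *
o=manip.get_obs();print(o)
for n in['top','side','wrist']:
    c=manip.camera(n);save(n+'0',c['image']);print(n,np.round(c['cam_to_world'],3).tolist(),np.round(c['intrinsics'],1).tolist())
    if n=='wrist':continue
    for q in['holder_a','card_a','board','tray','file','mug','weight','cap']:
        print(q,[(r['box'],round(r['conf'],2)) for r in manip.cut_out(c,q)])
E
```

```text
pics
{'time_s': 0.0, 'qpos': array([ 1.3194459 ,  0.33286082, -0.06472226,  1.46095298,  0.02159542,
        1.34986223, -0.08850739]), 'qvel': array([ 0.00089236,  0.0005105 , -0.00052952,  0.00078809,  0.00092369,
        0.00019723,  0.00146095]), 'joint_efforts': array([ 1.28849742e-04, -6.23247600e+01,  2.50343385e-02, -3.89910328e+01,
       -6.12809812e-02,  3.97015933e-02,  2.00773552e-04]), 'tcp_pos': array([ 0.14164856, -0.608346  ,  0.22175531]), 'tool_rot': array([-3.11969725e+00, -3.58433675e-01,  3.29615962e-04]), 'force': array([-0.24162224,  0.82423778,  0.58890268]), 'ft_torque': array([-0.02865176,  0.01103602,  0.01432164]), 'grip_width': 0.08744962910621909}
top [[-0.03, -0.984, 0.178, 0.433], [-1.0, 0.028, -0.014, 0.027], [0.009, -0.178, -0.984, 1.074], [0.0, 0.0, 0.0, 1.0]] [[556.5, 0.0, 318.5], [0.0, 556.5, 247.9], [0.0, 0.0, 1.0]]
holder_a [([458.9, 308.3, 40.5, 42.0], 0.85), ([373.6, 234.3, 38.3, 38.7], 0.61), ([387.0, 310.4, 43.6, 33.5], 0.56)]
card_a [([356.2, 165.7, 36.6, 15.8], 0.94), ([296.4, 171.2, 27.8, 39.2], 0.8), ([395.1, 322.1, 45.9, 6.0], 0.77), (
[... 760 characters left out ...]
)]
card_a [([256.3, 177.7, 20.2, 47.1], 0.85), ([404.3, 179.4, 14.6, 52.0], 0.74), ([335.6, 171.5, 14.4, 47.7], 0.69), ([415.2, 146.0, 24.7, 34.1], 0.6), ([233.1, 222.6, 34.0, 41.7], 0.6)]
board [([210.6, 397.2, 183.6, 81.1], 0.75)]
tray [([240.9, 297.3, 92.6, 82.1], 0.87)]
file [([343.0, 310.1, 52.0, 69.7], 0.59), ([377.1, 247.7, 47.2, 54.7], 0.41)]
mug [([288.0, 223.4, 39.7, 62.9], 0.97)]
weight [([380.0, 247.8, 45.7, 55.9], 0.96), ([333.6, 170.4, 16.4, 49.8], 0.51)]
cap [([347.7, 170.0, 28.1, 21.9], 0.7)]
wrist [[0.227, -0.927, -0.298, 0.225], [-0.974, -0.216, -0.068, -0.589], [-0.001, 0.305, -0.952, 0.384], [0.0, 0.0, 0.0, 1.0]] [[357.0, 0.0, 309.1], [0.0, 357.0, 242.0], [0.0, 0.0, 1.0]]
```

View pics/top0.png

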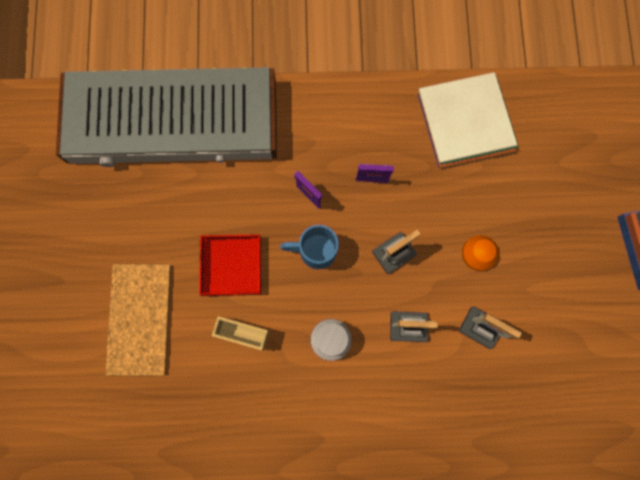

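View pics/side0.png

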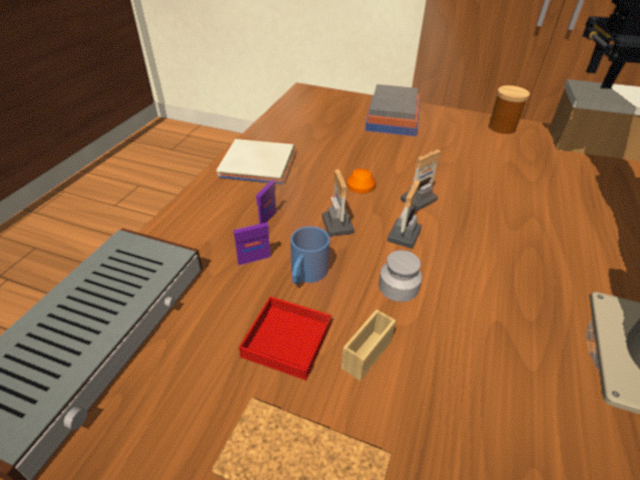

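View pics/wrist0.png

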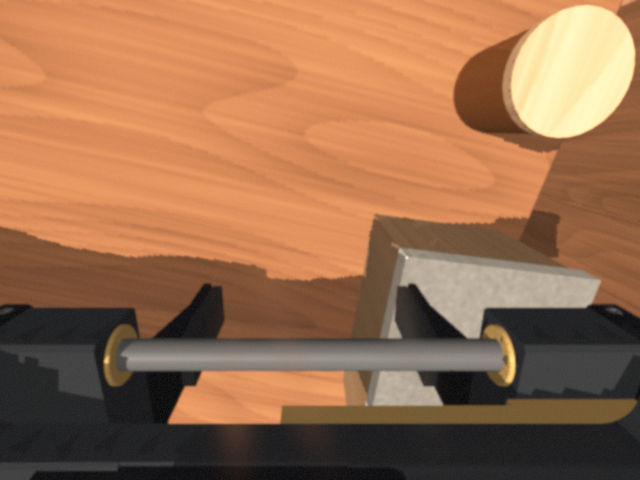

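The top view shows three grey holders at about (398,252), (411,327) and (483,327), each with a wooden batten. Two purple look-alikes stand at (309,189) and (375,174), which I'll leave alone. I also see the mug (318,247), weight (331,340), cap (480,253), tray (231,265), file (240,333) and board (138,320).

Run:
```python
from h import *
c=manip.camera('top');im=c['image']
save('t1',cv2.resize(im[215:365,360:540],None,fx=4.4,fy=4,interpolation=cv2.INTER_CUBIC)[:600,:800])
save('t2',cv2.resize(im[220:390,90:290],None,fx=4,fy=3.5,interpolation=cv2.INTER_CUBIC)[:600,:800])
import pickle;pickle.dump({k:c[k] for k in('image','intrinsics','cam_to_world')},open('top.pkl','wb'))
```

```text
(no output)
```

View pics/t1.png

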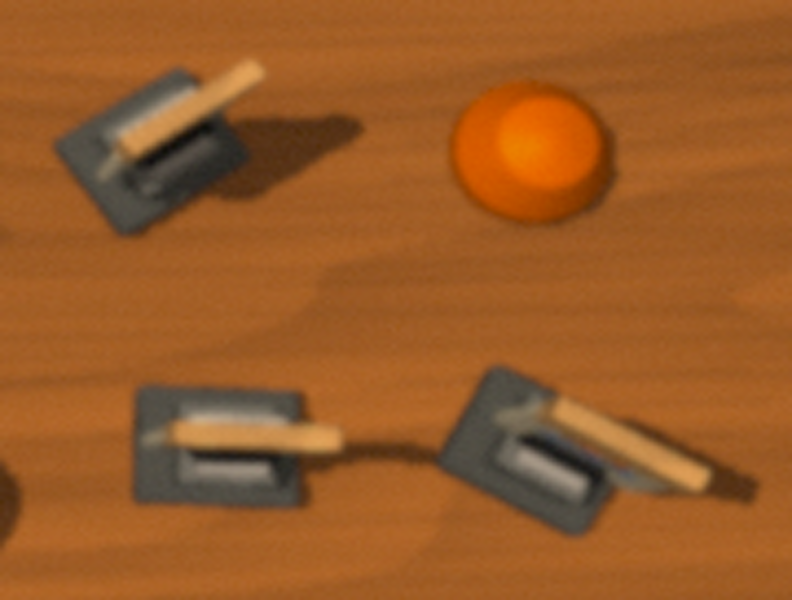

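View pics/t2.png

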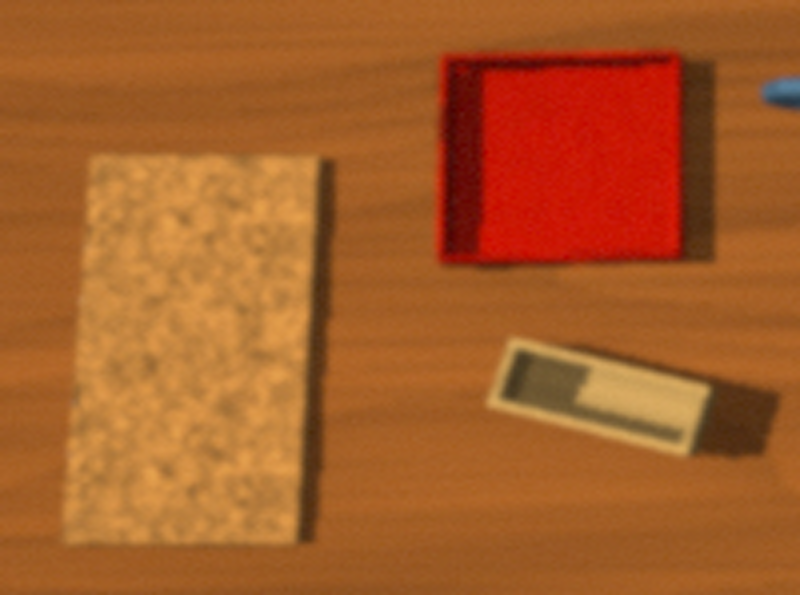

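```bash
cat > fit.py <<'E'
from h import *
import pickle
from scipy.optimize import least_squares
c=pickle.load(open('top.pkl','rb'))
def px(p,s,o): p=np.array(p,float);return (p+.5)/s-.5+np.array(o)
def fit(pts3,pix,x0):
    pts3=np.array(pts3)
    def f(q):
        R=np.array([[np.cos(q[2]),-np.sin(q[2]),0],[np.sin(q[2]),np.cos(q[2]),0],[0,0,1]])
        return np.concatenate([proj(c,R@p+[q[0],q[1],0])-w for p,w in zip(pts3,pix)])
    r=least_squares(f,x0);return r.x,np.sqrt(np.mean(r.fun**2))
def box(w,l,z): return [[w/2,l/2,z],[w/2,-l/2,z],[-w/2,-l/2,z],[-w/2,l/2,z]]
S1=[4.4,4];O1=[360,215];S2=[4,3.5];O2=[90,220]
def go(n,pts,pix,S,O):
    pix=[px(p,S,O) for p in pix]
    o=atz(c,*np.mean(pix,0),np.mean(pts,0)[2])
    best=None
    for y in (-.9,-.4,0,.4,.9):
        r=fit(pts,pix,[o[0],o[1],y])
        if best is None or r[1]<best[1]:best=r
    x=best[0];print(n,np.round(x[:2]*1000,1),'yaw',round(np.degrees(x[2]),1),'rms',round(best[1],2),'dist',round(np.hypot(*x[:2]),3))
    return best
# order: +x+y (up-left), +x-y(up-right), -x-y(down-right), -x+y(down-left)
B=box(.010,.065,.123);F=box(.056,.070,.016)
b1=[(118,143),(250,60),(265,73),(128,158)];f1=[(55,147),(182,67),(250,155),(128,235)]
b2=[(170,422),(342,426),(342,453),(170,447)];f2=[(137,387),(300,390),(303,507),(135,505)]
b3=[(562,397),(712,470),(700,492),(550,420)];f3=[(498,365),None,(580,535),(440,462)]
for n,b,f in(('h1',b1,f1),('h2',b2,f2),('h3',b3,f3)):
    go(n+' batten',B,b,S1,O1)
    k=[i for i in range(4) if f[i]]
    go(n+' foot',[F[i] for i in k],[f[i] for i in k],S1,O1)
go('board',box(.21,.11,.012),[(90,155),(322,155),(300,545),(65,545)],S2,O2) if 0 else None
go('board',[[.105,.055,.012],[.105,-.055,.012],[-.105,-.055,.012],[-.105,.055,.012]],[(90,155),(322,155),(300,545),(65,545)],S2,O2)
go('tray',box(.115,.115,.028),[(441,53),(682,52),(684,263),(438,264)],S2,O2)
go('file',box(.036,.094,.055),[(512,337),(712,385),(690,457),(488,405)],S2,O2)
E
python3 fit.py
```

```text
h1 batten [ 611.1 -133.9] yaw 32.8 rms 0.53 dist 0.626
h1 foot [ 610.9 -134.7] yaw 33.3 rms 0.76 dist 0.626
h2 batten [ 468.5 -151.1] yaw -3.5 rms 0.37 dist 0.492
h2 foot [ 468.4 -154.9] yaw -2.9 rms 0.33 dist 0.493
h3 batten [ 461.  -295.8] yaw -30.1 rms 0.27 dist 0.548
h3 foot [ 463.4 -292.9] yaw -31.9 rms 0.73 dist 0.548
board [498.1 356.7] yaw -1.5 rms 0.29 dist 0.613
tray [594.2 181.1] yaw -0.8 rms 0.33 dist 0.621
file [464.7 159.7] yaw -17.2 rms 0.34 dist 0.491
```

```bash
cat > plan.py <<'E'
import sys
from h import *
from scipy.spatial.transform import Rotation as R
def plan(x,y,z,yaw):
    o=manip.get_obs();M=R.from_rotvec(o['tool_rot']).as_matrix();p=np.array(o['tcp_pos'])*1000
    d=M.T@(np.array([x,y,z])-p);phi=np.degrees(np.arctan2(M[1,1],M[0,1]))
    r=(phi-yaw+90)%180-90
    print('t',round(o['time_s'],2),'tcp',np.round(p,1),'phi',round(phi,1),'tilt',round(np.degrees(np.arccos(-M[2,2])),2),'q7',round(o['qpos'][6],2),'F',np.round(o['force'],2),'w',round(o['grip_width']*1000,1))
    print('-> tx %.1f ty %.1f tz %.1f roll %.1f (or %.1f)'%(*d,r,r-180*np.sign(r)))
if __name__=='__main__': plan(*map(float,sys.argv[1:]))
E
python3 plan.py 461 -296 220 -31;python3 plan.py 498 357 220 -1.5
```

```text
t 1.0 tcp [ 141.8 -608.7  222.6] phi -76.9 tilt 0.0 q7 -0.09 F [0.24 0.44 0.71] w 87.1
-> tx 381.8 ty -232.2 tz 2.6 roll -45.9 (or 134.1)
t 1.0 tcp [ 141.8 -608.7  222.6] phi -76.9 tilt 0.0 q7 -0.09 F [0.24 0.44 0.71] w 87.1
-> tx 566.0 ty -859.7 tz 2.5 roll -75.4 (or 104.6)
```

Call:
apply_moves --increments '[{"tx": 30,"ty": -18,"tz": 0,"roll": 0},{"tx": 64,"ty": -39,"tz": 0,"roll": 0},{"tx": 98,"ty": -60,"tz": 0,"roll": 0},{"tx": 132,"ty": -80,"tz": 0,"roll": 0},{"tx": 166,"ty": -101,"tz": 0,"roll": 0}]' --hand 60 --newtons 35

```text
time_s: 1.42
tcp_pos: [0.2816, -0.4713, 0.2227]
tool_rot: [3.121, 0.358, 0.0]
force: [0.3, -0.3, -1.2]
grip_width: 0.0639
```

Call:
apply_moves --increments '[{"tx": 34,"ty": -20,"tz": 0,"roll": -7},{"tx": 68,"ty": -41,"tz": 0,"roll": -14},{"tx": 102,"ty": -62,"tz": 0,"roll": -21},{"tx": 136,"ty": -83,"tz": 0,"roll": -28},{"tx": 170,"ty": -103,"tz": 0,"roll": -35}]'

```text
time_s: 1.83
tcp_pos: [0.4239, -0.3322, 0.2229]
tool_rot: [2.864, 1.289, 0.0]
force: [0.4, -0.7, -0.4]
grip_width: 0.0604
```

```bash
python3 plan.py 461 -296 220 -31
```

```text
t 1.83 tcp [ 423.9 -332.2  222.9] phi -41.5 tilt 0.05 q7 -0.2 F [ 0.45 -0.67 -0.41] w 60.4
-> tx 51.7 ty 3.8 tz 2.9 roll -10.5 (or 169.5)
```

Call:
apply_moves --increments '[{"tx": 25,"ty": 2,"tz": 0,"roll": -6},{"tx": 46,"ty": 4,"tz": 0,"roll": -10},{"tx": 51,"ty": 4,"tz": 0,"roll": -10.5},{"tx": 51,"ty": 4,"tz": 0,"roll": -10.5}]'

```text
time_s: 2.17
tcp_pos: [0.4608, -0.2972, 0.2226]
tool_rot: [-2.738, -1.541, -0.001]
force: [-0.5, -0.8, 0.5]
grip_width: 0.0599
```

```bash
python3 plan.py 461 -296 95 -31
python3 - <<'E'
from h import *
c=manip.camera('wrist');save('w1',c['image']);print(np.round(c['cam_to_world'],3).tolist())
for y in(-32.5,32.5):
  for x in(-5,5):
    a=np.radians(-31);print(proj(c,np.array([461+x*np.cos(a)-y*np.sin(a),-296+x*np.sin(a)+y*np.cos(a),123])/1000).round())
E
```

```text
t 2.17 tcp [ 460.8 -297.2  222.6] phi -31.3 tilt 0.02 q7 -0.12 F [-0.51 -0.83  0.45] w 59.9
-> tx 1.1 ty -0.4 tz 127.6 roll -0.3 (or 179.7)
[[0.855, -0.494, -0.159, 0.506], [-0.519, -0.815, -0.259, -0.225], [-0.001, 0.304, -0.953, 0.384], [0.0, 0.0, 0.0, 1.0]]
[302. 282.]
[315. 282.]
[301. 201.]
[315. 201.]
```

View pics/w1.png

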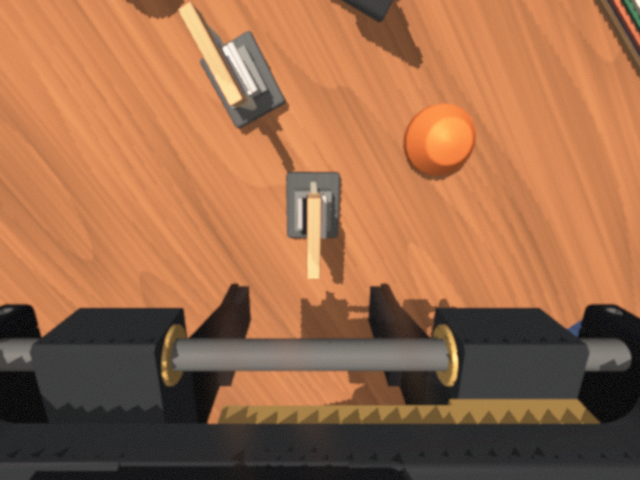

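The batten stands at column 314, rows 197–279, while the finger midplane is at column 309. That puts it about 3.5 mm along tool +y, so I'll correct for that and descend.

Call:
apply_moves --increments '[{"tx": 2,"ty": 1,"tz": 20,"roll": 0},{"tx": 2,"ty": 3,"tz": 50,"roll": 0},{"tx": 2,"ty": 3,"tz": 75,"roll": 0},{"tx": 2,"ty": 3,"tz": 90,"roll": 0},{"tx": 2,"ty": 3,"tz": 95,"roll": 0}]'

```text
time_s: 2.63
tcp_pos: [0.4606, -0.2995, 0.1248]
tool_rot: [-2.74, -1.53, 0.004]
force: [-0.7, -0.1, -0.6]
grip_width: 0.0599
```

```bash
python3 plan.py 464 -296 95 -31
python3 - <<'E'
from h import *
c=manip.camera('wrist');save('w2',c['image'])
E
```

```text
t 2.63 tcp [ 460.6 -299.5  124.8] phi -31.6 tilt 0.24 q7 -0.16 F [-0.73 -0.05 -0.58] w 59.9
-> tx 4.8 ty 1.2 tz 29.8 roll -0.6 (or 179.4)
```

View pics/w2.png

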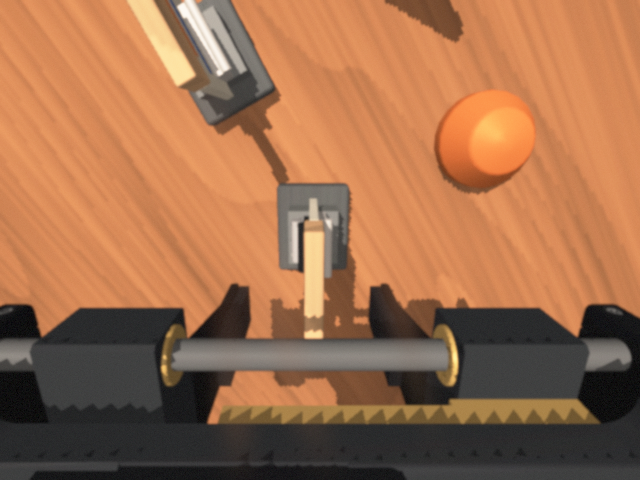

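Call:
apply_moves --increments '[{"tx": 0,"ty": 0,"tz": 0,"roll": 0},{"tx": 0,"ty": 0,"tz": 0,"roll": 0}]'

```text
time_s: 2.85
tcp_pos: [0.4636, -0.2994, 0.1289]
tool_rot: [2.739, 1.535, 0.001]
force: [0.3, -0.5, -0.2]
grip_width: 0.0597
```

```bash
python3 plan.py 464 -296 95 -31
```

```text
t 2.85 tcp [ 463.6 -299.4  128.9] phi -31.5 tilt 0.11 q7 -0.15 F [ 0.3  -0.47 -0.22] w 59.7
-> tx 3.1 ty -1.5 tz 33.9 roll -0.5 (or 179.5)
```

Call:
apply_moves --increments '[{"tx": 1,"ty": 0,"tz": 10,"roll": 0},{"tx": 2,"ty": 0,"tz": 22,"roll": 0},{"tx": 2,"ty": 0,"tz": 30,"roll": 0},{"tx": 2,"ty": 0,"tz": 34,"roll": 0},{"tx": 2,"ty": 0,"tz": 34,"roll": 0}]'

```text
time_s: 3.27
tcp_pos: [0.4637, -0.2962, 0.092]
tool_rot: [-2.738, -1.537, 0.002]
force: [0.2, -0.4, 0.5]
grip_width: 0.0603
```

```bash
python3 plan.py 464 -296 95 -31
python3 - <<'E'
from h import *
c=manip.camera('wrist');save('w3',c['image'])
c=manip.camera('side');save('s3',cv2.resize(c['image'][120:270,320:480],None,fx=4,fy=4))
E
```

```text
t 3.27 tcp [ 463.7 -296.2   92. ] phi -31.4 tilt 0.13 q7 -0.17 F [ 0.18 -0.35  0.52] w 60.3
-> tx 0.3 ty 0.2 tz -3.0 roll -0.4 (or 179.6)
```

View pics/w3.png

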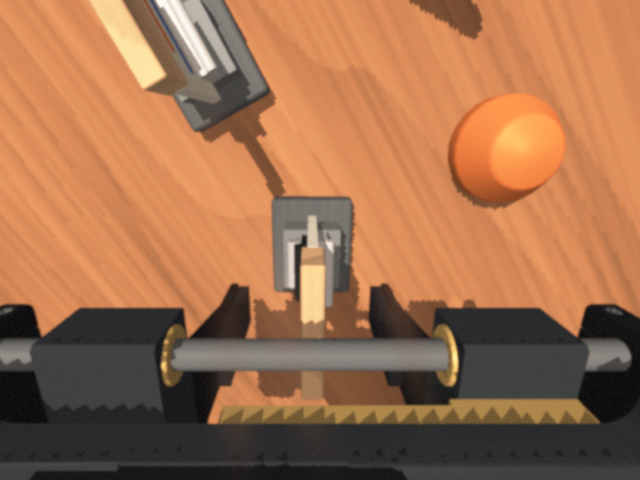

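View pics/s3.png

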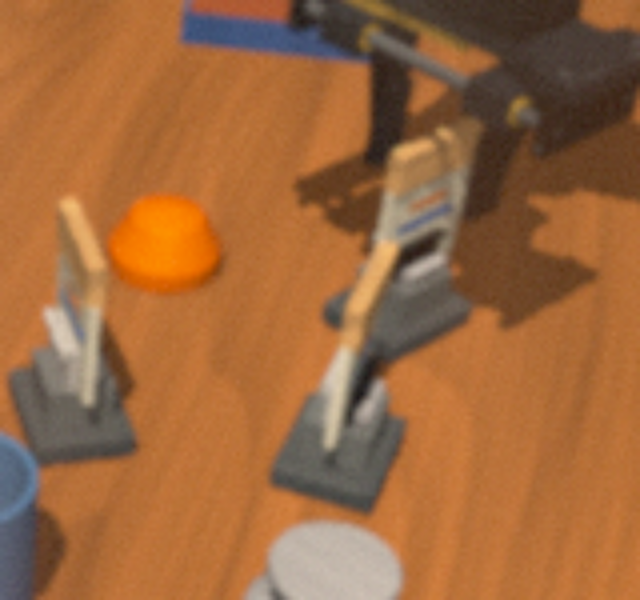

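Call:
apply_moves --increments '[{"tx": 0,"ty": 1.5,"tz": -2,"roll": 0},{"tx": 0,"ty": 1.5,"tz": -2,"roll": 0},{"tx": 0,"ty": 1.5,"tz": -2,"roll": 0},{"tx": 0,"ty": 1.5,"tz": -2,"roll": 0},{"tx": 0,"ty": 1.5,"tz": -2,"roll": 0}]' --hand 0 --newtons 35

```text
time_s: 3.78
tcp_pos: [0.4658, -0.2975, 0.0957]
tool_rot: [2.739, 1.537, 0.0]
force: [-0.0, -0.6, 0.3]
grip_width: 0.0344
```

Call:
apply_moves --increments '[{"tx": 0,"ty": 0,"tz": 0,"roll": 0},{"tx": 0,"ty": 0,"tz": 0,"roll": 0},{"tx": 0,"ty": 0,"tz": 0,"roll": 0}]'

```text
time_s: 4.03
tcp_pos: [0.4657, -0.2975, 0.0955]
tool_rot: [2.74, 1.538, -0.0]
force: [0.5, -0.4, 0.6]
grip_width: 0.0147
```

Call:
apply_moves --increments '[{"tx": 0,"ty": 0,"tz": 0,"roll": 0},{"tx": 0,"ty": 0,"tz": 0,"roll": 0},{"tx": 0,"ty": 0,"tz": 0,"roll": 0}]'

```text
time_s: 4.28
tcp_pos: [0.4654, -0.2973, 0.0955]
tool_rot: [-2.739, -1.537, 0.001]
force: [-2.4, 1.4, 2.5]
grip_width: 0.0098
```

Call:
apply_moves --increments '[{"tz": -2},{"tz": -6},{"tz": -12},{"tz": -18},{"tz": -24}]'

```text
invalid input
```

Call:
apply_moves --increments '[{"tz": -4},{"tz": -8},{"tz": -12},{"tz": -14},{"tz": -14}]'

```text
invalid input
```

```bash
python3 plan.py 464 -296 95 -31
python3 - <<'E'
from h import *
c=manip.camera('side');save('s4',cv2.resize(c['image'][120:270,320:480],None,fx=4,fy=4))
E
```

```text
t 4.28 tcp [ 465.4 -297.3   95.5] phi -31.4 tilt 0.04 q7 -0.17 F [-2.43  1.42  2.5 ] w 9.8
-> tx 0.4 ty -1.9 tz 0.5 roll -0.4 (or 179.6)
```

View pics/s4.png

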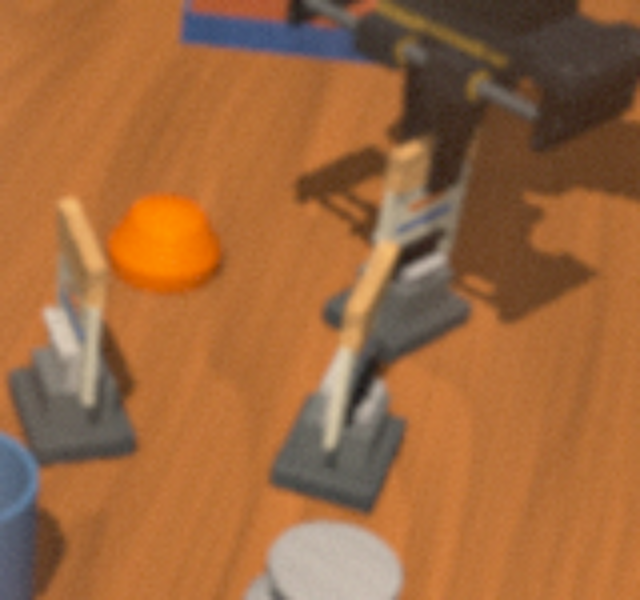

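The batten is gripped (9.8 mm opening). Next I lift slowly.

Call:
apply_moves --increments '[{"tx": 0,"ty": 0,"tz": -2,"roll": 0},{"tx": 0,"ty": 0,"tz": -5,"roll": 0},{"tx": 0,"ty": 0,"tz": -10,"roll": 0},{"tx": 0,"ty": 0,"tz": -16,"roll": 0},{"tx": 0,"ty": 0,"tz": -22,"roll": 0}]'

```text
time_s: 4.75
tcp_pos: [0.4658, -0.2975, 0.1182]
tool_rot: [2.739, 1.538, 0.0]
force: [-0.3, 0.3, -0.7]
grip_width: 0.0098
```

Call:
apply_moves --increments '[{"tx": 0,"ty": 0,"tz": -6,"roll": 0},{"tx": 0,"ty": 0,"tz": -12,"roll": 0},{"tx": 0,"ty": 0,"tz": -16,"roll": 0},{"tx": 0,"ty": 0,"tz": -18,"roll": 0},{"tx": 0,"ty": 0,"tz": -18,"roll": 0}]'

```text
time_s: 5.17
tcp_pos: [0.466, -0.2977, 0.1363]
tool_rot: [2.739, 1.537, 0.001]
force: [-0.5, 0.8, 0.0]
grip_width: 0.0094
```

```bash
python3 plan.py 464 -296 95 -31
python3 - <<'E'
from h import *
c=manip.camera('side');save('s5',cv2.resize(c['image'][120:270,320:480],None,fx=4,fy=4))
E
```

```text
t 5.17 tcp [ 466.  -297.7  136.3] phi -31.4 tilt 0.07 q7 -0.16 F [-0.49  0.83  0.02] w 9.4
-> tx 0.4 ty -2.7 tz 41.3 roll -0.4 (or 179.6)
```

View pics/s5.png

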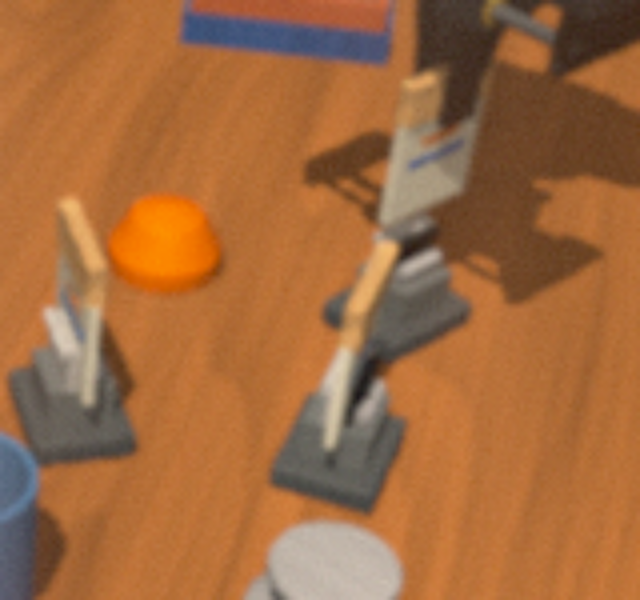

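The card slid out and the holder stayed behind, so this holder's clip is weak. The card goes to the file. I'll travel high so its lower edge clears the other cards.

```bash
python3 plan.py 465 160 210 -17.2
```

```text
t 5.22 tcp [ 465.8 -297.6  135.8] phi -31.4 tilt 0.03 q7 -0.16 F [-0.45 -0.36 -0.19] w 9.8
-> tx 390.1 ty -239.0 tz -74.4 roll -14.2 (or 165.8)
```

Call:
apply_moves --increments '[{"tx": 0,"ty": 0,"tz": -20,"roll": 0},{"tx": 0,"ty": 0,"tz": -40,"roll": 0},{"tx": 0,"ty": 0,"tz": -60,"roll": 0},{"tx": 0,"ty": 0,"tz": -72,"roll": 0},{"tx": 0,"ty": 0,"tz": -74,"roll": 0}]'

```text
time_s: 5.63
tcp_pos: [0.4666, -0.2979, 0.2117]
tool_rot: [2.737, 1.536, 0.002]
force: [0.1, -0.3, -1.2]
grip_width: 0.0101
```

```bash
python3 plan.py 465 160 210 -17.2
```

```text
t 5.63 tcp [ 466.6 -297.9  211.7] phi -31.4 tilt 0.19 q7 -0.13 F [ 0.14 -0.34 -1.17] w 10.1
-> tx 390.0 ty -239.9 tz 0.8 roll -14.2 (or 165.8)
```

Call:
apply_moves --increments '[{"tx": 20,"ty": -12,"tz": 0,"roll": 0},{"tx": 50,"ty": -31,"tz": 0,"roll": 0},{"tx": 83,"ty": -51,"tz": 0,"roll": 0},{"tx": 116,"ty": -71,"tz": 0,"roll": 0},{"tx": 149,"ty": -92,"tz": 0,"roll": 0}]'

```text
time_s: 6.05
tcp_pos: [0.464, -0.1207, 0.2083]
tool_rot: [-2.739, -1.536, 0.002]
force: [0.6, 0.1, -0.0]
grip_width: 0.0098
```

Call:
apply_moves --increments '[{"tx": 33,"ty": -20,"tz": 0,"roll": -3},{"tx": 66,"ty": -41,"tz": 0,"roll": -6},{"tx": 99,"ty": -61,"tz": 0,"roll": -9},{"tx": 132,"ty": -81,"tz": 0,"roll": -12},{"tx": 165,"ty": -101,"tz": 0,"roll": -14}]'

```text
time_s: 6.47
tcp_pos: [0.4637, 0.0727, 0.2086]
tool_rot: [-2.529, -1.863, 0.001]
force: [0.8, 0.2, -0.7]
grip_width: 0.0096
```

```bash
python3 plan.py 465 160 210 -17.2
```

```text
t 6.47 tcp [463.7  72.7 208.6] phi -17.2 tilt 0.05 q7 -0.57 F [ 0.79  0.25 -0.73] w 9.6
-> tx 83.8 ty -24.6 tz -1.5 roll -0.0 (or 180.0)
```

Call:
apply_moves --increments '[{"tx": 30,"ty": -9,"tz": 0,"roll": 0},{"tx": 58,"ty": -17,"tz": 0,"roll": 0},{"tx": 76,"ty": -22,"tz": 0,"roll": 0},{"tx": 84,"ty": -25,"tz": 0,"roll": 0},{"tx": 84,"ty": -25,"tz": 0,"roll": 0}]'

```text
time_s: 6.88
tcp_pos: [0.465, 0.1603, 0.2087]
tool_rot: [-2.528, -1.863, 0.001]
force: [0.5, 0.4, -0.8]
grip_width: 0.01
```

```bash
python3 plan.py 465 160 68 -17.2
python3 - <<'E'
from h import *
c=manip.camera('wrist');save('w6',c['image'])
a=np.radians(-17.2)
for x,y in((18,47),(18,-47),(-18,-47),(-18,47)):
    print(proj(c,np.array([465+x*np.cos(a)-y*np.sin(a),160+x*np.sin(a)+y*np.cos(a),55])/1000).round())
print(manip.cut_out(c,'file')[:1])
c=manip.camera('side');save('s6',c['image'])
E
```

```text
t 6.88 tcp [465.  160.3 208.7] phi -17.2 tilt 0.09 q7 -0.79 F [ 0.46  0.39 -0.81] w 10.0
-> tx -0.4 ty 0.3 tz 140.7 roll -0.0 (or 180.0)
[329. 174.]
[328. 274.]
[290. 274.]
[288. 174.]
[{'box': [293.2, 163.4, 40.5, 108.6], 'conf': 0.62, 'region': array([[False, False, False, ..., False, False, False],
       [False, False, False, ..., False, False, False],
       [False, False, False, ..., False, False, False],
       ...,
       [False, False, False, ..., False, False, False],
       [False, False, False, ..., False, False, False],
       [False, False, False, ..., False, False, False]], shape=(480, 640))}]
```

View pics/w6.png

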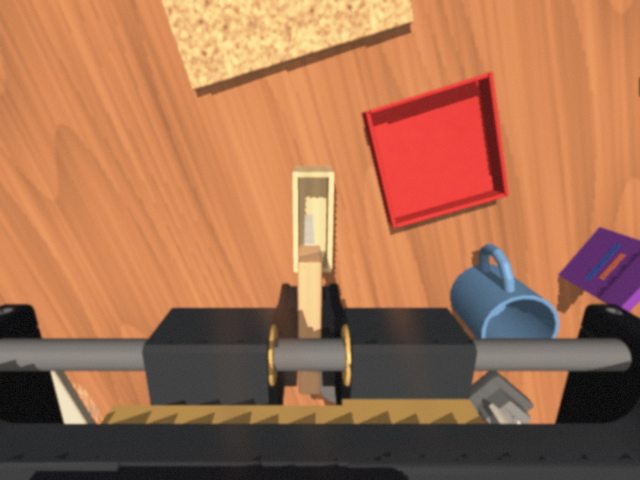

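View pics/s6.png

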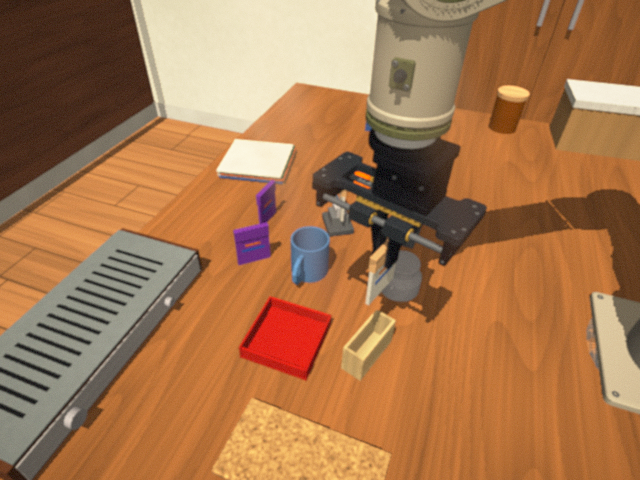

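Run:
```python
from h import *
c=manip.camera('wrist')
from scipy.spatial.transform import Rotation as R
o=manip.get_obs();M=R.from_rotvec(o['tool_rot']).as_matrix();p=np.array(o['tcp_pos'])
for x in(-.0325,0,.0325):
    print(x,proj(c,p+M@[x,0,-.0275]).round(1), proj(c,p+M@[x,0,.0575]).round(1))
```

```text
-0.0325 [307.5 398.1] [308.2 308.7]
0 [307.5 336.2] [308.2 264.4]
0.0325 [307.4 265.8] [308.2 216.2]
```

Call:
apply_moves --increments '[{"tx": 2,"ty": 2,"tz": 15,"roll": 0},{"tx": 4,"ty": 4,"tz": 35,"roll": 0},{"tx": 4,"ty": 4,"tz": 55,"roll": 0},{"tx": 4,"ty": 4,"tz": 70,"roll": 0},{"tx": 4,"ty": 4,"tz": 75,"roll": 0}]'

```text
time_s: 7.5
tcp_pos: [0.4699, 0.1593, 0.1323]
tool_rot: [-2.533, -1.857, 0.005]
force: [-0.8, -0.4, -0.4]
grip_width: 0.0097
```

```bash
python3 plan.py 465 160 62 -17.2
python3 - <<'E'
from h import *
c=manip.camera('wrist');save('w7',c['image'])
c=manip.camera('side');save('s7',cv2.resize(c['image'][230:390,310:470],None,fx=3.7,fy=3.7))
c=manip.camera('top');save('t7',cv2.resize(c['image'][280:380,170:300],None,fx=5,fy=5))
E
```

```text
t 7.5 tcp [469.9 159.3 132.3] phi -17.5 tilt 0.18 q7 -0.86 F [-0.77 -0.43 -0.45] w 9.7
-> tx -0.7 ty -4.7 tz 70.3 roll -0.3 (or 179.7)
```

View pics/w7.png

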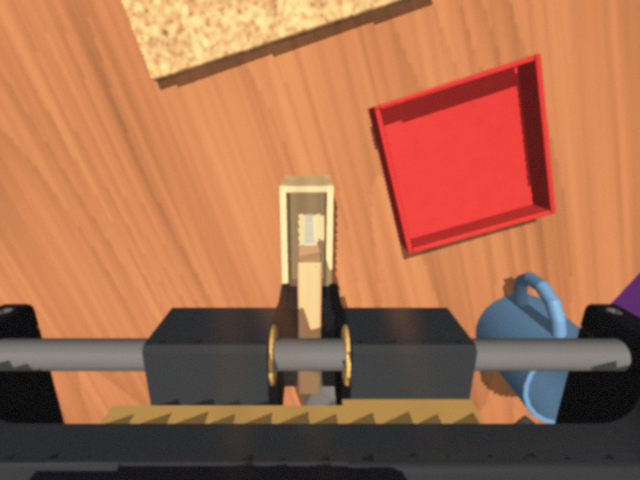

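View pics/s7.png

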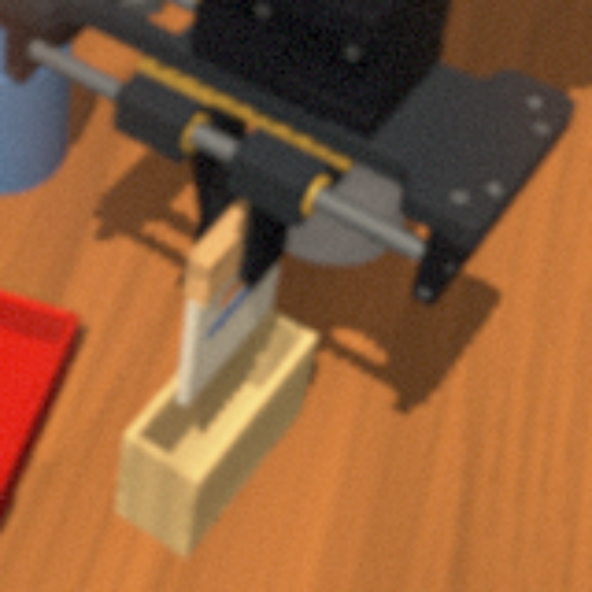

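Run:
```python
from h import *
c=manip.camera('wrist')
from scipy.spatial.transform import Rotation as R
o=manip.get_obs();M=R.from_rotvec(o['tool_rot']).as_matrix();p=np.array(o['tcp_pos']);print(p)
for dx in(.043,.047,.051,.055):print(proj(c,p+M@[dx,0,p[2]-.055]).round(1))
print(proj(c,p+M@[.0325,0,.0575]).round(1))
```

```text
[0.47134116 0.16097619 0.13539667]
[308.5 192.6]
[308.5 186.7]
[308.5 180.8]
[308.5 174.8]
[308.4 215.6]
```

View pics/t7.png

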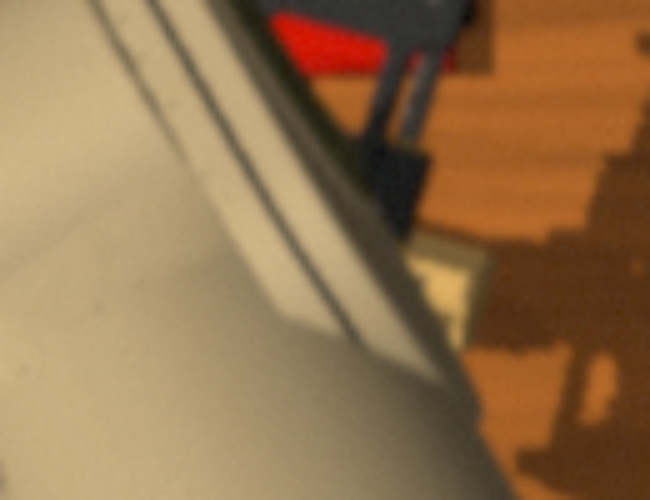

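The card's lower edge is over the file's opening. The rim spans columns 280–335 and the card is at 310, with the far rim at row 186, where it was predicted. I'll insert it now.

Call:
apply_moves --increments '[{"tx": 0,"ty": -1,"tz": 10,"roll": 0},{"tx": 0,"ty": -1,"tz": 25,"roll": 0},{"tx": 0,"ty": -1,"tz": 42,"roll": 0},{"tx": 0,"ty": -1,"tz": 56,"roll": 0},{"tx": 0,"ty": -1,"tz": 64,"roll": 0}]'

```text
time_s: 8.12
tcp_pos: [0.4694, 0.1613, 0.0692]
tool_rot: [-2.532, -1.86, 0.001]
force: [-0.3, -0.4, -0.9]
grip_width: 0.0097
```

Call:
apply_moves --increments '[{"tx": 0,"ty": 0,"tz": 2,"roll": 0},{"tx": 0,"ty": 0,"tz": 3,"roll": 0},{"tx": 0,"ty": 0,"tz": 3,"roll": 0}]'

```text
time_s: 8.37
tcp_pos: [0.4702, 0.1618, 0.068]
tool_rot: [2.531, 1.86, 0.001]
force: [-0.4, 0.2, -0.5]
grip_width: 0.0093
```

```bash
python3 plan.py 470 160 61.5 -17.2
python3 - <<'E'
from h import *
c=manip.camera('side');save('s8',cv2.resize(c['image'][230:390,310:470],None,fx=3.7,fy=3.7))
E
```

```text
t 8.37 tcp [470.2 161.8  68. ] phi -17.4 tilt 0.04 q7 -0.93 F [-0.41  0.16 -0.53] w 9.3
-> tx -1.8 ty 0.4 tz 6.5 roll -0.2 (or 179.8)
```

View pics/s8.png

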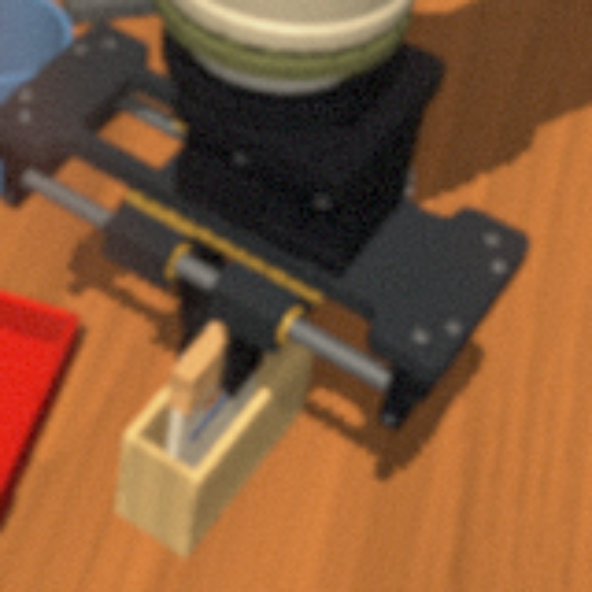

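Call:
apply_moves --increments '[{"tx": 0,"ty": 0,"tz": 2,"roll": 0},{"tx": 0,"ty": 0,"tz": 4,"roll": 0},{"tx": 0,"ty": 0,"tz": 5,"roll": 0},{"tx": 0,"ty": 0,"tz": 5,"roll": 0}]'

```text
time_s: 8.75
tcp_pos: [0.4698, 0.1616, 0.0624]
tool_rot: [2.532, 1.86, -0.0]
force: [-0.1, -0.3, -0.6]
grip_width: 0.0101
```

Call:
apply_moves --increments '[{"tx": 0,"ty": 0,"tz": 1,"roll": 0},{"tx": 0,"ty": 0,"tz": 1,"roll": 0},{"tx": 0,"ty": 0,"tz": 1,"roll": 0}]'

```text
time_s: 9.0
tcp_pos: [0.4698, 0.1617, 0.0615]
tool_rot: [2.532, 1.86, 0.0]
force: [0.3, 0.7, -0.3]
grip_width: 0.0097
```

Call:
apply_moves --increments '[{"tx": 0,"ty": 0,"tz": 0.5,"roll": 0},{"tx": 0,"ty": 0,"tz": 1,"roll": 0},{"tx": 0,"ty": 0,"tz": 1,"roll": 0}]'

```text
time_s: 9.25
tcp_pos: [0.4702, 0.1617, 0.0615]
tool_rot: [2.531, 1.859, 0.0]
force: [-2.4, -2.3, 12.7]
grip_width: 0.0096
```

Call:
apply_moves --increments '[{"tx": 0,"ty": 0,"tz": 0.5,"roll": 0},{"tx": 0,"ty": 0,"tz": 1,"roll": 0},{"tx": 0,"ty": 0,"tz": 1,"roll": 0}]'

```text
time_s: 9.5
tcp_pos: [0.4707, 0.1616, 0.0614]
tool_rot: [2.531, 1.858, 0.001]
force: [-7.0, -5.3, 24.3]
grip_width: 0.0098
```

On the floor (contact felt at TCP z 61.5 mm, as computed). I'll ease the pressure and open.

Call:
apply_moves --increments '[{"tx": 0,"ty": 0,"tz": -1,"roll": 0},{"tx": 0,"ty": 0,"tz": -1.7,"roll": 0},{"tx": 0,"ty": 0,"tz": -1.7,"roll": 0}]'

```text
time_s: 9.75
tcp_pos: [0.4701, 0.1617, 0.0615]
tool_rot: [2.531, 1.86, 0.001]
force: [-1.3, -0.8, 5.7]
grip_width: 0.0102
```

Call:
apply_moves --increments '[{"tx": 0,"ty": 0,"tz": 0,"roll": 0},{"tx": 0,"ty": 0,"tz": 0,"roll": 0},{"tx": 0,"ty": 0,"tz": 0,"roll": 0},{"tx": 0,"ty": 0,"tz": 0,"roll": 0}]' --hand 30

```text
time_s: 10.08
tcp_pos: [0.4697, 0.1616, 0.061]
tool_rot: [-2.532, -1.86, 0.001]
force: [0.5, 0.4, -0.2]
grip_width: 0.0267
```

```bash
python3 plan.py 470 160 61.5 -17.2
python3 - <<'E'
from h import *
c=manip.camera('side');save('s9',cv2.resize(c['image'][230:390,310:470],None,fx=3.7,fy=3.7))
E
```

```text
t 10.08 tcp [469.7 161.6  61. ] phi -17.4 tilt 0.02 q7 -0.94 F [ 0.51  0.37 -0.18] w 26.7
-> tx -1.4 ty 0.8 tz -0.5 roll -0.2 (or 179.8)
```

View pics/s9.png

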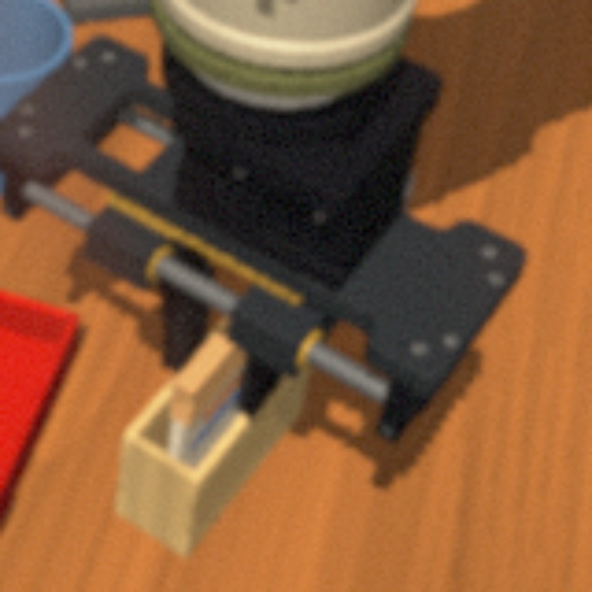

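Call:
apply_moves --increments '[{"tx": 0,"ty": 0,"tz": 0,"roll": 0},{"tx": 0,"ty": 0,"tz": 0,"roll": 0},{"tx": 0,"ty": 0,"tz": 0,"roll": 0},{"tx": 0,"ty": 0,"tz": -5,"roll": 0},{"tx": 0,"ty": 0,"tz": -15,"roll": 0}]' --hand 55

```text
time_s: 10.55
tcp_pos: [0.4691, 0.1615, 0.0759]
tool_rot: [-2.531, -1.86, 0.002]
force: [-0.1, -0.7, 0.2]
grip_width: 0.052
```

Call:
apply_moves --increments '[{"tx": 0,"ty": 0,"tz": -25,"roll": 0},{"tx": 0,"ty": 0,"tz": -55,"roll": 0},{"tx": 0,"ty": 0,"tz": -90,"roll": 0},{"tx": 0,"ty": 0,"tz": -115,"roll": 0},{"tx": 0,"ty": 0,"tz": -130,"roll": 0}]'

```text
time_s: 10.97
tcp_pos: [0.4707, 0.1625, 0.2104]
tool_rot: [2.529, 1.86, 0.006]
force: [0.3, 0.2, -0.1]
grip_width: 0.0547
```

```bash
python3 plan.py 464 -297 210 -31
python3 - <<'E'
from h import *
c=manip.camera('side');save('s10',cv2.resize(c['image'][130:390,270:470],None,fx=3,fy=2.3))
c=manip.camera('wrist');save('w10',c['image'])
E
```

```text
t 10.97 tcp [470.7 162.5 210.4] phi -17.4 tilt 0.25 q7 -0.8 F [ 0.31  0.17 -0.09] w 54.7
-> tx -440.5 ty 130.7 tz 0.1 roll 13.6 (or -166.4)
```

View pics/s10.png

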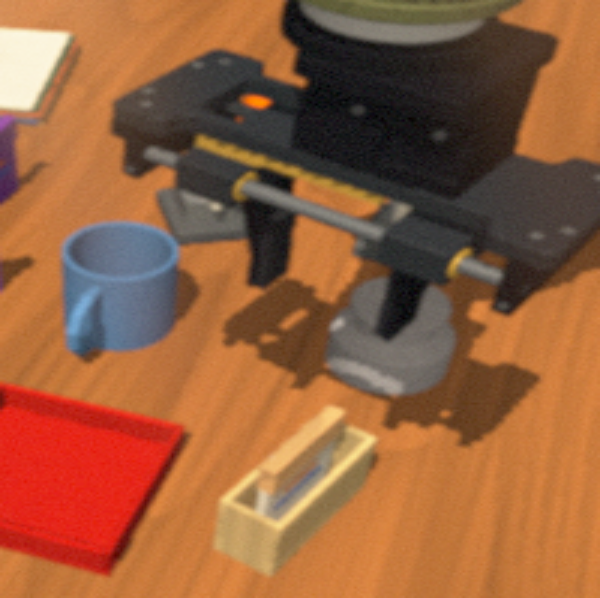

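View pics/w10.png

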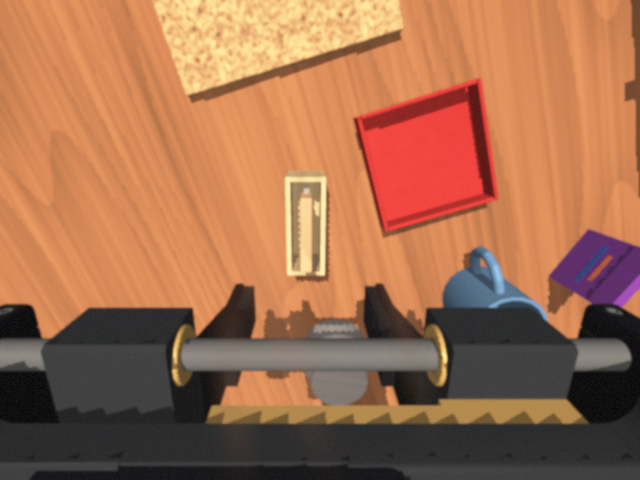

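The card stands upright in the file. Back to the empty holder.

Call:
apply_moves --increments '[{"tx": -24,"ty": 7,"tz": 0,"roll": 2},{"tx": -60,"ty": 18,"tz": 0,"roll": 5},{"tx": -96,"ty": 29,"tz": 0,"roll": 8},{"tx": -133,"ty": 40,"tz": 0,"roll": 11},{"tx": -170,"ty": 50,"tz": 0,"roll": 13.6}]'

```text
time_s: 11.48
tcp_pos: [0.466, -0.0172, 0.206]
tool_rot: [-2.736, -1.544, 0.0]
force: [1.2, -0.7, -0.5]
grip_width: 0.0549
```

```bash
python3 plan.py 464 -297 210 -31
```

```text
t 11.48 tcp [466.  -17.2 206. ] phi -31.1 tilt 0.02 q7 -0.61 F [ 1.21 -0.71 -0.46] w 54.9
-> tx -240.6 ty 142.9 tz -4.0 roll -0.1 (or 179.9)
```

Call:
apply_moves --increments '[{"tx": -32,"ty": 19,"tz": -2,"roll": 0},{"tx": -65,"ty": 39,"tz": -4,"roll": 0},{"tx": -98,"ty": 58,"tz": -4,"roll": 0},{"tx": -131,"ty": 78,"tz": -4,"roll": 0},{"tx": -164,"ty": 97,"tz": -4,"roll": 0}]'

```text
time_s: 11.9
tcp_pos: [0.4648, -0.2078, 0.2099]
tool_rot: [-2.734, -1.547, 0.001]
force: [0.9, -0.2, -0.0]
grip_width: 0.0549
```

Call:
apply_moves --increments '[{"tx": -30,"ty": 18,"tz": 0,"roll": 0},{"tx": -56,"ty": 34,"tz": 0,"roll": 0},{"tx": -70,"ty": 42,"tz": 0,"roll": 0},{"tx": -76,"ty": 46,"tz": 0,"roll": 0},{"tx": -76,"ty": 46,"tz": 0,"roll": 0}]'

```text
time_s: 12.32
tcp_pos: [0.4654, -0.2954, 0.2097]
tool_rot: [-2.734, -1.545, 0.0]
force: [0.2, 1.0, 0.8]
grip_width: 0.0551
```

```bash
python3 plan.py 464 -297 19 -31
python3 - <<'E'
from h import *
c=manip.camera('wrist');save('w11',c['image'])
from scipy.spatial.transform import Rotation as R
o=manip.get_obs();M=R.from_rotvec(o['tool_rot']).as_matrix();p=np.array(o['tcp_pos'])
for w,l,z in((.028,.035,.016),(.015,.02,.064)):
  for sx in(-1,1):
    for sy in(-1,1): print(z,proj(c,p+M@[sx*l,sy*w,p[2]-z]).round(1))
E
```

```text
t 12.32 tcp [ 465.4 -295.4  209.7] phi -31.1 tilt 0.06 q7 -0.13 F [0.24 1.02 0.77] w 55.1
-> tx -2.2 ty -0.2 tz 190.7 roll -0.1 (or 179.9)
0.016 [281.9 246.8]
0.016 [335.3 246.7]
0.016 [280.1 179.7]
0.016 [336.7 179.6]
0.064 [291.9 247.9]
0.064 [324.9 247.8]
0.064 [291.1 204.5]
0.064 [325.4 204.5]
```

View pics/w11.png

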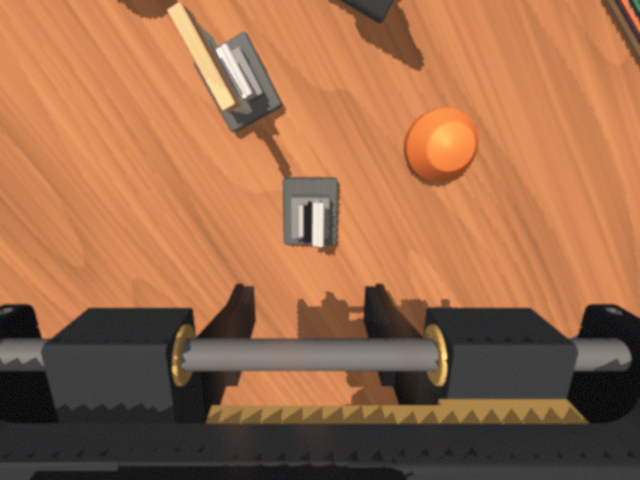

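Call:
apply_moves --increments '[{"tx": 1,"ty": 0.5,"tz": 20,"roll": 0},{"tx": 1,"ty": 0.5,"tz": 50,"roll": 0},{"tx": 1,"ty": 0.5,"tz": 80,"roll": 0},{"tx": 1,"ty": 0.5,"tz": 105,"roll": 0},{"tx": 1,"ty": 0.5,"tz": 120,"roll": 0}]'

```text
time_s: 12.78
tcp_pos: [0.4662, -0.291, 0.0878]
tool_rot: [-2.729, -1.55, 0.001]
force: [0.1, 0.4, -0.1]
grip_width: 0.0549
```

Call:
apply_moves --increments '[{"tx": 0,"ty": 0,"tz": 5,"roll": 0},{"tx": 0,"ty": 0,"tz": 5,"roll": 0},{"tx": 0,"ty": 0,"tz": 5,"roll": 0}]'

```text
time_s: 13.03
tcp_pos: [0.4676, -0.2933, 0.0863]
tool_rot: [2.732, 1.549, 0.001]
force: [-0.6, -0.0, -0.5]
grip_width: 0.0548
```

```bash
python3 plan.py 465 -295 20.5 -31
python3 - <<'E'
from h import *
c=manip.camera('wrist');save('w12',c['image'])
E
```

```text
t 13.03 tcp [ 467.6 -293.3   86.3] phi -30.9 tilt 0.07 q7 -0.18 F [-0.57 -0.03 -0.52] w 54.8
-> tx -2.8 ty -1.4 tz 65.8 roll 0.1 (or -179.9)
```

View pics/w12.png

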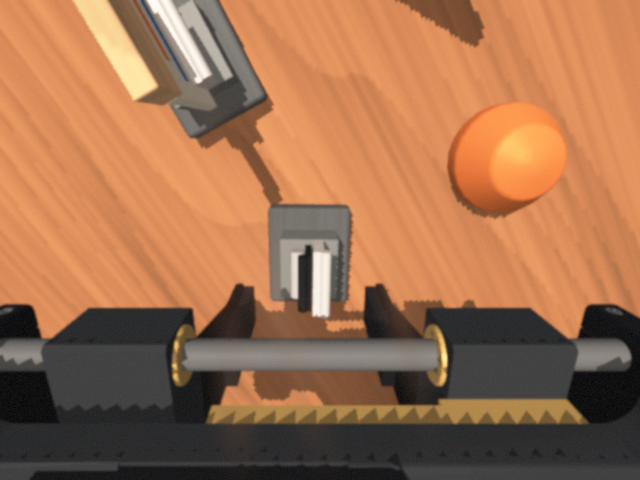

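Call:
apply_moves --increments '[{"tx": 0,"ty": 0,"tz": 12,"roll": 0},{"tx": -1,"ty": 0,"tz": 28,"roll": 0},{"tx": -1,"ty": 0,"tz": 42,"roll": 0},{"tx": -1,"ty": 0,"tz": 52,"roll": 0},{"tx": -1,"ty": 0,"tz": 56,"roll": 0}]'

```text
time_s: 13.5
tcp_pos: [0.4656, -0.2948, 0.028]
tool_rot: [-2.733, -1.547, 0.001]
force: [-1.2, -0.7, -0.4]
grip_width: 0.055
```

Call:
apply_moves --increments '[{"tx": 0,"ty": 0,"tz": 3,"roll": 0},{"tx": 0,"ty": 0,"tz": 3,"roll": 0},{"tx": 0,"ty": 0,"tz": 3,"roll": 0}]'

```text
time_s: 13.75
tcp_pos: [0.4666, -0.2953, 0.0268]
tool_rot: [2.733, 1.547, 0.001]
force: [-0.2, -0.1, -0.6]
grip_width: 0.0555
```

```bash
python3 plan.py 465 -295 20.5 -31
python3 - <<'E'
from h import *
c=manip.camera('wrist');save('w13',c['image'])
c=manip.camera('side');save('s13',cv2.resize(c['image'][120:270,320:480],None,fx=4,fy=4))
from scipy.spatial.transform import Rotation as R
o=manip.get_obs();M=R.from_rotvec(o['tool_rot']).as_matrix();p=np.array(o['tcp_pos'])
for w,l,z in((.028,.035,.016),(.015,.02,.064)):
  for sx in(-1,1):
    for sy in(-1,1): print(z,proj(c,p+M@[sx*l,sy*w,p[2]-z]).round(1)) if 0 else None
E
```

```text
t 13.75 tcp [ 466.6 -295.3   26.8] phi -31.0 tilt 0.05 q7 -0.21 F [-0.23 -0.12 -0.65] w 55.5
-> tx -0.5 ty -1.5 tz 6.3 roll 0.0 (or -180.0)
```

View pics/s13.png

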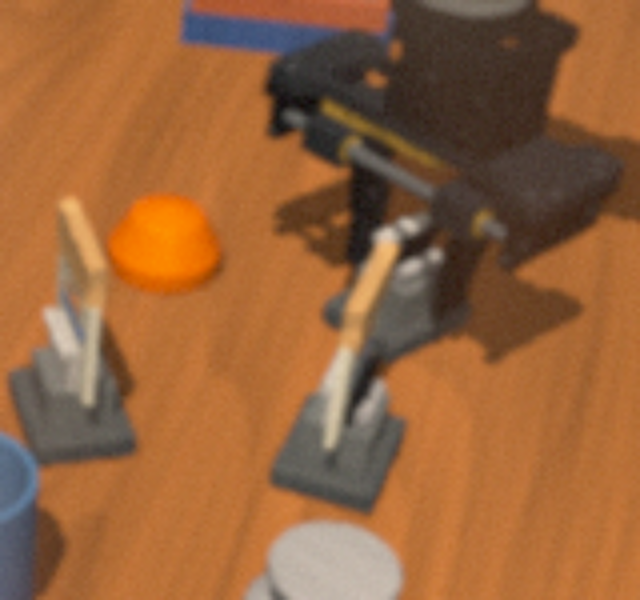

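View pics/w13.png

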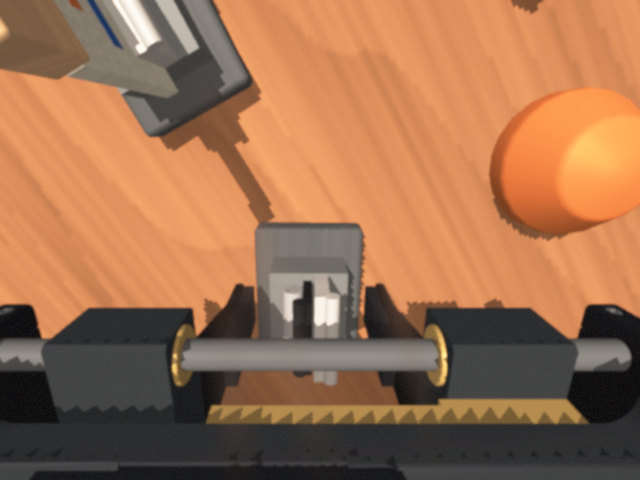

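Call:
apply_moves --increments '[{"tx": 0,"ty": 0,"tz": 3,"roll": 0},{"tx": 0,"ty": 0,"tz": 6,"roll": 0},{"tx": 0,"ty": 0,"tz": 6,"roll": 0}]'

```text
time_s: 14.1
tcp_pos: [0.4658, -0.295, 0.0197]
tool_rot: [-2.734, -1.547, 0.001]
force: [-0.0, 0.2, -1.4]
grip_width: 0.0548
```

Call:
apply_moves --increments '[{"tx": 0,"ty": 0,"tz": 0,"roll": 0},{"tx": 0,"ty": 0,"tz": 0,"roll": 0},{"tx": 0,"ty": 0,"tz": 0,"roll": 0},{"tx": 0,"ty": 0,"tz": 0,"roll": 0},{"tx": 0,"ty": 0,"tz": 0,"roll": 0}]' --hand 0 --newtons 40

```text
time_s: 14.52
tcp_pos: [0.4663, -0.2952, 0.0203]
tool_rot: [2.734, 1.547, 0.0]
force: [0.5, 0.2, 0.4]
grip_width: 0.0358
```

Call:
apply_moves --increments '[{"tx": 0,"ty": 0,"tz": -1,"roll": 0},{"tx": 0,"ty": 0,"tz": -3,"roll": 0},{"tx": 0,"ty": 0,"tz": -8,"roll": 0},{"tx": 0,"ty": 0,"tz": -15,"roll": 0},{"tx": 0,"ty": 0,"tz": -25,"roll": 0}]'

```text
time_s: 14.93
tcp_pos: [0.4658, -0.2949, 0.0455]
tool_rot: [-2.733, -1.547, 0.001]
force: [-0.2, -0.3, -3.1]
grip_width: 0.0354
```

Holder is gripped at the neck (35.6 mm, 3 N carried). Going up and over to the tray.

Call:
apply_moves --increments '[{"tx": 0,"ty": 0,"tz": -20,"roll": 0},{"tx": 0,"ty": 0,"tz": -50,"roll": 0},{"tx": 0,"ty": 0,"tz": -85,"roll": 0},{"tx": 0,"ty": 0,"tz": -110,"roll": 0},{"tx": 0,"ty": 0,"tz": -125,"roll": 0}]'

```text
time_s: 15.35
tcp_pos: [0.4674, -0.2956, 0.1749]
tool_rot: [2.73, 1.545, 0.004]
force: [0.3, -0.3, -3.9]
grip_width: 0.0356
```

```bash
python3 plan.py 594 181 170 -0.8
```

```text
t 15.35 tcp [ 467.4 -295.6  174.9] phi -31.0 tilt 0.29 q7 -0.14 F [ 0.34 -0.31 -3.93] w 35.6
-> tx 473.8 ty -136.8 tz 4.1 roll -30.2 (or 149.8)
```

Call:
apply_moves --increments '[{"tx": 18,"ty": -5,"tz": 0,"roll": 0},{"tx": 48,"ty": -14,"tz": 0,"roll": 0},{"tx": 82,"ty": -24,"tz": 0,"roll": 0},{"tx": 117,"ty": -34,"tz": 0,"roll": 0},{"tx": 152,"ty": -44,"tz": 0,"roll": 0}]'

```text
time_s: 15.77
tcp_pos: [0.5069, -0.1407, 0.1714]
tool_rot: [2.733, 1.546, 0.001]
force: [0.6, -0.8, -3.1]
grip_width: 0.0359
```

Call:
apply_moves --increments '[{"tx": 35,"ty": -10,"tz": 0,"roll": -6},{"tx": 70,"ty": -20,"tz": 0,"roll": -12},{"tx": 105,"ty": -30,"tz": 0,"roll": -18},{"tx": 140,"ty": -40,"tz": 0,"roll": -24},{"tx": 175,"ty": -50,"tz": 0,"roll": -30}]'

```text
time_s: 16.18
tcp_pos: [0.5542, 0.0352, 0.1715]
tool_rot: [2.234, 2.207, 0.001]
force: [0.6, -0.0, -2.1]
grip_width: 0.0356
```

```bash
python3 plan.py 594 181 170 -0.8
```

```text
t 16.18 tcp [554.2  35.2 171.5] phi -0.7 tilt 0.08 q7 -0.31 F [ 0.58 -0.02 -2.1 ] w 35.6
-> tx 146.3 ty 38.0 tz 1.4 roll 0.1 (or -179.9)
```

Call:
apply_moves --increments '[{"tx": 35,"ty": 9,"tz": 0,"roll": 0},{"tx": 70,"ty": 18,"tz": 0,"roll": 0},{"tx": 104,"ty": 27,"tz": 0,"roll": 0},{"tx": 132,"ty": 34,"tz": 0,"roll": 0},{"tx": 146,"ty": 38,"tz": 0,"roll": 0}]'

```text
time_s: 16.6
tcp_pos: [0.5941, 0.1837, 0.1713]
tool_rot: [-2.235, -2.206, -0.003]
force: [-0.9, 0.8, -3.4]
grip_width: 0.0355
```

Call:
apply_moves --increments '[{"tx": 0,"ty": 0,"tz": 0,"roll": 0},{"tx": 0,"ty": 0,"tz": 0,"roll": 0}]'

```text
time_s: 16.77
tcp_pos: [0.5942, 0.1798, 0.1708]
tool_rot: [2.239, 2.204, 0.0]
force: [-0.2, -0.1, -3.4]
grip_width: 0.0356
```

```bash
python3 plan.py 594 181 25 -0.8
python3 - <<'E'
from h import *
c=manip.camera('wrist');save('w14',c['image'])
from scipy.spatial.transform import Rotation as R
o=manip.get_obs();M=R.from_rotvec(o['tool_rot']).as_matrix();p=np.array(o['tcp_pos'])
for sx in(-1,1):
    for sy in(-1,1): print(proj(c,p+M@[sx*.0575,sy*.0575,p[2]-.028]).round(1),proj(c,p+M@[sx*.035,sy*.028,.0043]).round(1))
E
```

```text
t 16.77 tcp [594.2 179.8 170.8] phi -0.9 tilt 0.01 q7 -0.6 F [-0.23 -0.12 -3.44] w 35.6
-> tx 1.2 ty -0.3 tz 145.8 roll -0.1 (or 179.9)
[246.8 289.7] [256.2 361.3]
[369.8 290. ] [358.7 361.5]
[239.8 164.4] [250.1 238.9]
[377.1 164.7] [365.1 239.1]
```

View pics/w14.png

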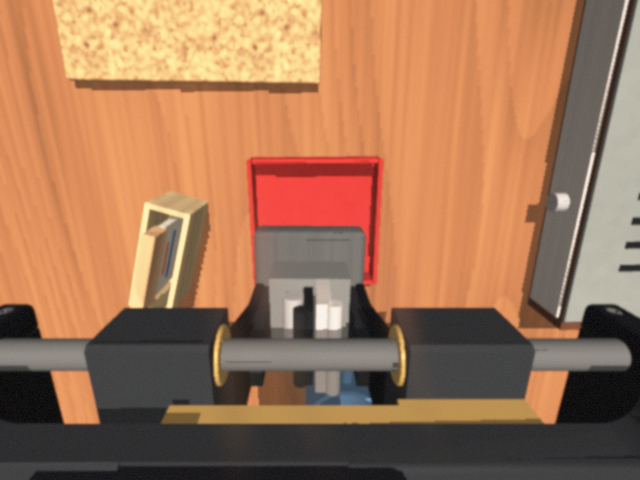

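Call:
apply_moves --increments '[{"tx": 0,"ty": 3,"tz": 15,"roll": 0},{"tx": 0,"ty": 4,"tz": 40,"roll": 0},{"tx": 0,"ty": 4,"tz": 70,"roll": 0},{"tx": 0,"ty": 4,"tz": 90,"roll": 0},{"tx": 0,"ty": 4,"tz": 100,"roll": 0}]'

```text
time_s: 17.23
tcp_pos: [0.597, 0.1762, 0.0663]
tool_rot: [-2.242, -2.199, 0.007]
force: [-0.8, -1.1, -3.8]
grip_width: 0.0355
```

Call:
apply_moves --increments '[{"tx": 0,"ty": 0,"tz": 5,"roll": 0},{"tx": 0,"ty": 0,"tz": 5,"roll": 0}]'

```text
time_s: 17.4
tcp_pos: [0.5983, 0.1779, 0.0645]
tool_rot: [-2.241, -2.201, 0.002]
force: [-0.2, 0.4, -2.3]
grip_width: 0.0354
```

```bash
python3 plan.py 598 181 25 -0.8
python3 - <<'E'
from h import *
c=manip.camera('wrist');save('w15',c['image'])
c=manip.camera('side');save('s15',cv2.resize(c['image'][220:400,210:410],None,fx=3.2,fy=3.2))
E
```

```text
t 17.4 tcp [598.3 177.9  64.5] phi -1.0 tilt 0.07 q7 -0.65 F [-0.25  0.36 -2.27] w 35.4
-> tx 3.1 ty -0.3 tz 39.5 roll -0.2 (or 179.8)
```

View pics/w15.png

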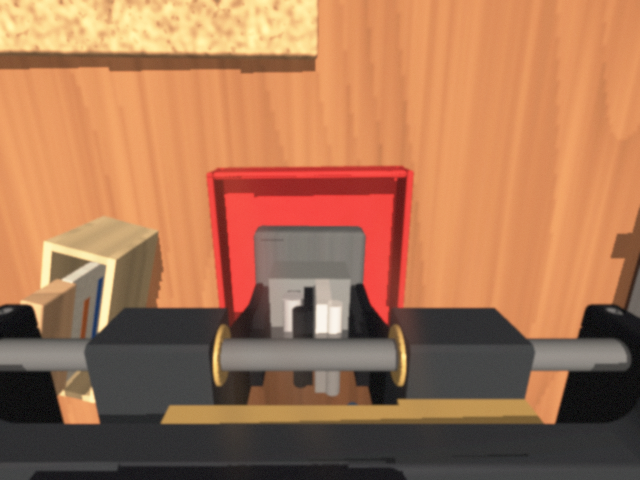

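View pics/s15.png

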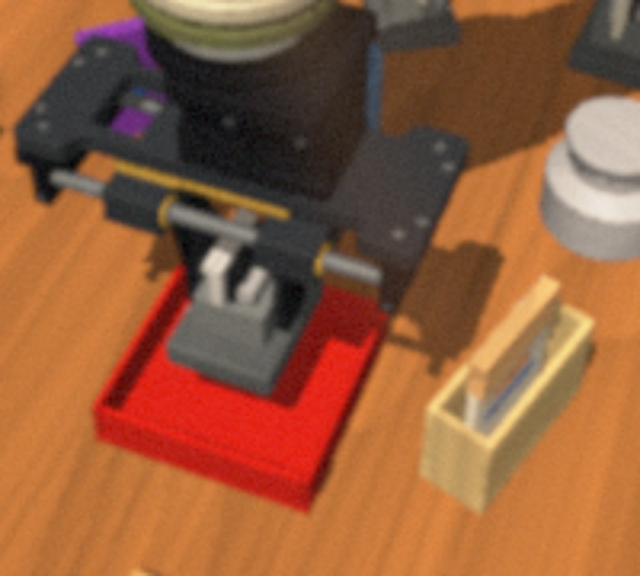

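Call:
apply_moves --increments '[{"tx": 1,"ty": 0,"tz": 10,"roll": 0},{"tx": 2,"ty": 0,"tz": 22,"roll": 0},{"tx": 2,"ty": 0,"tz": 31,"roll": 0},{"tx": 2,"ty": 0,"tz": 36,"roll": 0},{"tx": 2,"ty": 0,"tz": 37,"roll": 0}]'

```text
time_s: 17.92
tcp_pos: [0.5976, 0.1805, 0.0265]
tool_rot: [-2.24, -2.202, 0.003]
force: [-0.9, -0.2, -3.6]
grip_width: 0.0354
```

Call:
apply_moves --increments '[{"tx": 0,"ty": 0,"tz": 0.5,"roll": 0},{"tx": 0,"ty": 0,"tz": 1,"roll": 0},{"tx": 0,"ty": 0,"tz": 1,"roll": 0}]'

```text
time_s: 18.17
tcp_pos: [0.5988, 0.1809, 0.0276]
tool_rot: [2.24, 2.202, 0.001]
force: [-0.6, 0.0, -3.2]
grip_width: 0.0359
```

Call:
apply_moves --increments '[{"tx": 0,"ty": 0,"tz": 1,"roll": 0},{"tx": 0,"ty": 0,"tz": 2,"roll": 0},{"tx": 0,"ty": 0,"tz": 3,"roll": 0},{"tx": 0,"ty": 0,"tz": 3,"roll": 0}]'

```text
time_s: 18.5
tcp_pos: [0.5986, 0.1808, 0.0244]
tool_rot: [2.24, 2.202, 0.0]
force: [-1.2, 0.5, -0.2]
grip_width: 0.0357
```

Call:
apply_moves --increments '[{"tx": 0,"ty": 0,"tz": 0.5,"roll": 0},{"tx": 0,"ty": 0,"tz": 1,"roll": 0},{"tx": 0,"ty": 0,"tz": 1,"roll": 0}]'

```text
time_s: 18.75
tcp_pos: [0.5986, 0.1808, 0.0244]
tool_rot: [2.24, 2.202, -0.0]
force: [-4.9, -2.4, 8.4]
grip_width: 0.0357
```

Call:
apply_moves --increments '[{"tx": 0,"ty": 0,"tz": -0.8,"roll": 0},{"tx": 0,"ty": 0,"tz": -0.8,"roll": 0}]'

```text
time_s: 18.92
tcp_pos: [0.5987, 0.1809, 0.0244]
tool_rot: [2.24, 2.202, 0.001]
force: [-1.6, -0.3, 2.8]
grip_width: 0.0356
```

Call:
apply_moves --increments '[{"tx": 0,"ty": 0,"tz": 0,"roll": 0},{"tx": 0,"ty": 0,"tz": 0,"roll": 0},{"tx": 0,"ty": 0,"tz": 0,"roll": 0},{"tx": 0,"ty": 0,"tz": 0,"roll": 0}]' --hand 55

```text
time_s: 19.25
tcp_pos: [0.5986, 0.1808, 0.024]
tool_rot: [2.241, 2.202, 0.0]
force: [0.2, 0.5, 0.5]
grip_width: 0.052
```

Call:
apply_moves --increments '[{"tx": 0,"ty": 0,"tz": -10,"roll": 0},{"tx": 0,"ty": 0,"tz": -30,"roll": 0},{"tx": 0,"ty": 0,"tz": -60,"roll": 0},{"tx": 0,"ty": 0,"tz": -95,"roll": 0},{"tx": 0,"ty": 0,"tz": -130,"roll": 0}]'

```text
time_s: 19.67
tcp_pos: [0.5981, 0.1809, 0.156]
tool_rot: [-2.24, -2.202, 0.0]
force: [1.1, -0.9, 1.5]
grip_width: 0.0547
```

```bash
python3 plan.py 468 -153 210 -3.2
python3 - <<'E'
from h import *
c=manip.camera('wrist');save('w16',c['image'])
c=manip.camera('side');save('s16',c['image'])
E
```

```text
t 19.67 tcp [598.1 180.9 156. ] phi -1.0 tilt 0.02 q7 -0.6 F [ 1.15 -0.94  1.54] w 54.7
-> tx -336.0 ty -124.4 tz -54.0 roll 2.2 (or -177.8)
```

View pics/w16.png

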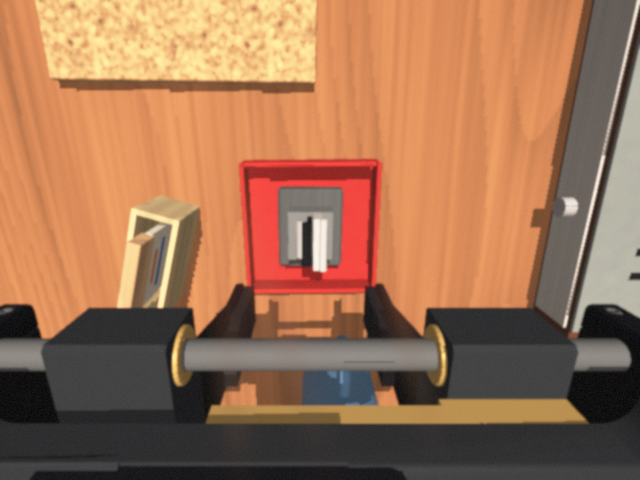

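View pics/s16.png

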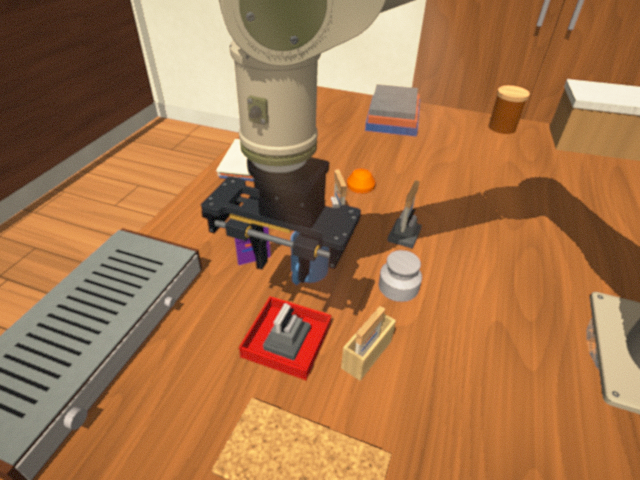

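The empty holder stands upright in the tray at (312,228). Next is the middle holder. The top camera has read about 4 mm short in x so far, so I allow for that.

Call:
apply_moves --increments '[{"tx": -20,"ty": -7,"tz": -20,"roll": 0},{"tx": -55,"ty": -20,"tz": -35,"roll": 0},{"tx": -90,"ty": -33,"tz": -50,"roll": 0},{"tx": -125,"ty": -46,"tz": -54,"roll": 1},{"tx": -160,"ty": -58,"tz": -54,"roll": 2.2}]'

```text
time_s: 20.18
tcp_pos: [0.5375, 0.0208, 0.2098]
tool_rot: [2.281, 2.157, 0.003]
force: [0.7, -0.2, -0.0]
grip_width: 0.0549
```

```bash
python3 plan.py 472 -152 210 -3.2
```

```text
t 20.18 tcp [537.5  20.8 209.8] phi -3.2 tilt 0.16 q7 -0.29 F [ 0.75 -0.17 -0.03] w 54.9
-> tx -176.2 ty -55.8 tz -0.3 roll 0.0 (or -180.0)
```

Call:
apply_moves --increments '[{"tx": -36,"ty": -11,"tz": 0,"roll": 0},{"tx": -73,"ty": -23,"tz": 0,"roll": 0},{"tx": -110,"ty": -35,"tz": 0,"roll": 0},{"tx": -145,"ty": -46,"tz": 0,"roll": 0},{"tx": -168,"ty": -53,"tz": 0,"roll": 0}]'

```text
time_s: 20.6
tcp_pos: [0.4738, -0.1466, 0.2085]
tool_rot: [2.285, 2.154, -0.001]
force: [0.4, 0.8, -0.1]
grip_width: 0.0554
```

Call:
apply_moves --increments '[{"tx": -6,"ty": -2,"tz": 0,"roll": 0},{"tx": -7,"ty": -3,"tz": 0,"roll": 0},{"tx": -7,"ty": -3,"tz": 0,"roll": 0}]'

```text
time_s: 20.85
tcp_pos: [0.4723, -0.149, 0.2083]
tool_rot: [2.282, 2.159, 0.001]
force: [-0.5, -0.1, 0.9]
grip_width: 0.0549
```

```bash
cat > chk.py <<'E'
import sys
from h import *
from scipy.spatial.transform import Rotation as R
c=manip.camera('wrist');save(sys.argv[1],c['image'])
o=manip.get_obs();M=R.from_rotvec(o['tool_rot']).as_matrix();p=np.array(o['tcp_pos'])
for w,l,z in((.028,.035,.016),(.005,.0325,.123)):
  print(z,*[proj(c,p+M@[sx*l,sy*w,p[2]-z]).round(0) for sx in(-1,1) for sy in(-1,1)])
E
python3 plan.py 472 -152 95 -3.2; python3 chk.py w17
```

```text
t 20.85 tcp [ 472.3 -149.   208.3] phi -3.2 tilt 0.03 q7 0.12 F [-0.45 -0.11  0.94] w 54.9
-> tx -3.0 ty -0.2 tz 113.3 roll 0.0 (or -180.0)
0.016 [282. 248.] [335. 248.] [280. 181.] [337. 181.]
0.123 [302. 290.] [315. 290.] [301. 205.] [315. 205.]
```

View pics/w17.png

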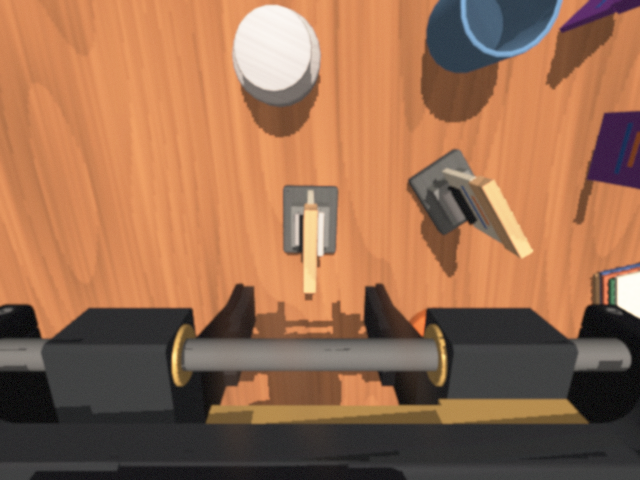

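Call:
apply_moves --increments '[{"tx": -2,"ty": 0,"tz": 15,"roll": 0},{"tx": -3,"ty": 0,"tz": 35,"roll": 0},{"tx": -3,"ty": 0,"tz": 55,"roll": 0},{"tx": -3,"ty": 0,"tz": 68,"roll": 0},{"tx": -3,"ty": 0,"tz": 72,"roll": 0}]'

```text
time_s: 21.32
tcp_pos: [0.4715, -0.1505, 0.1341]
tool_rot: [-2.277, -2.16, 0.001]
force: [-0.4, 0.3, -0.2]
grip_width: 0.0551
```

Call:
apply_moves --increments '[{"tx": 0,"ty": 0,"tz": 4,"roll": 0},{"tx": 0,"ty": 0,"tz": 4,"roll": 0},{"tx": 0,"ty": 0,"tz": 4,"roll": 0}]'

```text
time_s: 21.57
tcp_pos: [0.4726, -0.1523, 0.1328]
tool_rot: [2.281, 2.159, 0.001]
force: [0.9, -0.3, -0.3]
grip_width: 0.0552
```

```bash
python3 plan.py 472 -152 96 -3.2; python3 chk.py w18
```

```text
t 21.57 tcp [ 472.6 -152.3  132.8] phi -3.1 tilt 0.06 q7 0.08 F [ 0.94 -0.34 -0.34] w 55.2
-> tx 0.3 ty -0.6 tz 36.8 roll 0.1 (or -179.9)
0.016 [275. 277.] [341. 277.] [272. 195.] [344. 195.]
0.123 [298. 350.] [316. 350.] [297. 238.] [317. 238.]
```

View pics/w18.png

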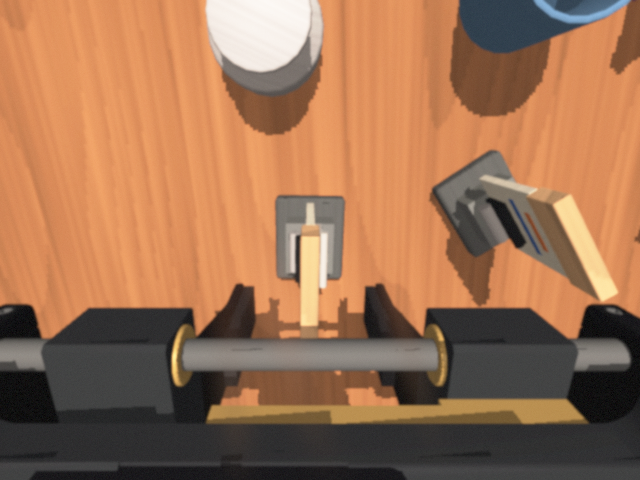

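Call:
apply_moves --increments '[{"tx": 0,"ty": 0,"tz": 10,"roll": 0},{"tx": 0,"ty": 0,"tz": 22,"roll": 0},{"tx": 0,"ty": 0,"tz": 31,"roll": 0},{"tx": 0,"ty": 0,"tz": 36,"roll": 0},{"tx": 0,"ty": 0,"tz": 37,"roll": 0}]'

```text
time_s: 22.03
tcp_pos: [0.471, -0.1525, 0.0934]
tool_rot: [-2.281, -2.157, 0.001]
force: [-0.1, 0.2, 0.6]
grip_width: 0.0546
```

Call:
apply_moves --increments '[{"tx": 0,"ty": 0,"tz": 0,"roll": 0},{"tx": 0,"ty": 0,"tz": 0,"roll": 0},{"tx": 0,"ty": 0,"tz": 0,"roll": 0},{"tx": 0,"ty": 0,"tz": 0,"roll": 0},{"tx": 0,"ty": 0,"tz": 0,"roll": 0}]' --hand 0 --newtons 40

```text
time_s: 22.45
tcp_pos: [0.4722, -0.1529, 0.0954]
tool_rot: [2.282, 2.158, 0.0]
force: [-0.8, -0.3, 0.4]
grip_width: 0.0291
```

Call:
apply_moves --increments '[{"tx": 0,"ty": 0,"tz": 0,"roll": 0},{"tx": 0,"ty": 0,"tz": 0,"roll": 0},{"tx": 0,"ty": 0,"tz": 0,"roll": 0},{"tx": 0,"ty": 0,"tz": 0,"roll": 0},{"tx": 0,"ty": 0,"tz": 0,"roll": 0}]'

```text
time_s: 22.87
tcp_pos: [0.4719, -0.1527, 0.0951]
tool_rot: [2.282, 2.159, 0.0]
force: [-0.8, 0.1, 0.8]
grip_width: 0.0096
```

Gripped. Slow test lift:

Call:
apply_moves --increments '[{"tx": 0,"ty": 0,"tz": 0,"roll": 0},{"tx": 0,"ty": 0,"tz": -2,"roll": 0},{"tx": 0,"ty": 0,"tz": -5,"roll": 0},{"tx": 0,"ty": 0,"tz": -10,"roll": 0},{"tx": 0,"ty": 0,"tz": -16,"roll": 0}]'

```text
time_s: 23.28
tcp_pos: [0.4716, -0.1527, 0.1112]
tool_rot: [-2.282, -2.158, 0.001]
force: [0.7, 0.4, -3.9]
grip_width: 0.0095
```

Call:
apply_moves --increments '[{"tx": 0,"ty": 0,"tz": -6,"roll": 0},{"tx": 0,"ty": 0,"tz": -12,"roll": 0},{"tx": 0,"ty": 0,"tz": -18,"roll": 0},{"tx": 0,"ty": 0,"tz": -22,"roll": 0},{"tx": 0,"ty": 0,"tz": -24,"roll": 0}]'

```text
time_s: 23.7
tcp_pos: [0.4722, -0.1529, 0.1359]
tool_rot: [2.282, 2.158, 0.0]
force: [-0.2, -0.1, -4.1]
grip_width: 0.0097
```

```bash
python3 plan.py 450 358 200 -1.5
python3 - <<'E'
from h import *
c=manip.camera('side');save('s19',cv2.resize(c['image'][120:300,320:480],None,fx=3.5,fy=3.3))
E
```

```text
t 23.7 tcp [ 472.2 -152.9  135.9] phi -3.2 tilt 0.06 q7 0.08 F [-0.21 -0.07 -4.07] w 9.7
-> tx 508.8 ty -50.6 tz -64.4 roll -1.7 (or 178.3)
```

View pics/s19.png

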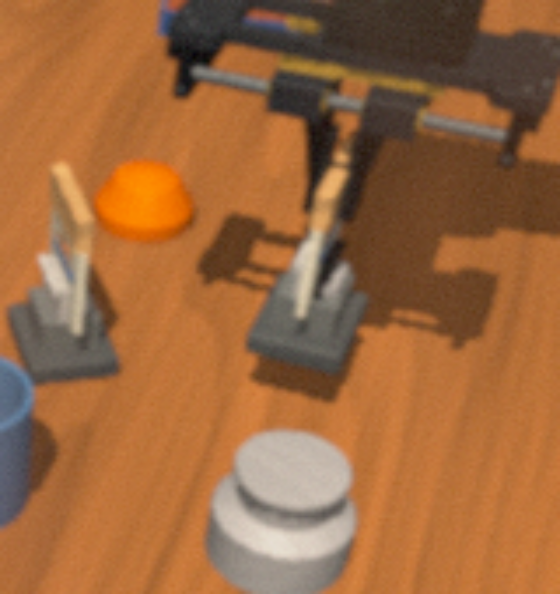

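The holder hangs on (−4.1 N, foot clear of the table), so this clip is sound. I'll carry it to the near half of the board.

Call:
apply_moves --increments '[{"tx": 0,"ty": 0,"tz": -15,"roll": 0},{"tx": 0,"ty": 0,"tz": -33,"roll": 0},{"tx": 0,"ty": 0,"tz": -51,"roll": 0},{"tx": 0,"ty": 0,"tz": -66,"roll": 0},{"tx": 0,"ty": 0,"tz": -76,"roll": 0}]'

```text
time_s: 24.17
tcp_pos: [0.4723, -0.1528, 0.2124]
tool_rot: [2.281, 2.158, 0.001]
force: [0.3, 0.3, -3.8]
grip_width: 0.0094
```

Call:
apply_moves --increments '[{"tx": 10,"ty": -1,"tz": 0,"roll": 0},{"tx": 28,"ty": -3,"tz": 0,"roll": 0},{"tx": 52,"ty": -5,"tz": 0,"roll": 0},{"tx": 80,"ty": -8,"tz": 0,"roll": 0},{"tx": 110,"ty": -11,"tz": 0,"roll": 0}]'

```text
time_s: 24.58
tcp_pos: [0.4662, -0.0409, 0.2098]
tool_rot: [-2.283, -2.157, 0.001]
force: [1.0, 0.3, -3.0]
grip_width: 0.0097
```

Call:
apply_moves --increments '[{"tx": 31,"ty": -3,"tz": 0,"roll": 0},{"tx": 62,"ty": -6,"tz": 0,"roll": 0},{"tx": 93,"ty": -9,"tz": 0,"roll": 0},{"tx": 124,"ty": -12,"tz": 0,"roll": 0},{"tx": 155,"ty": -15,"tz": 0,"roll": 0}]'

```text
time_s: 25.0
tcp_pos: [0.4595, 0.1153, 0.21]
tool_rot: [-2.282, -2.159, 0.002]
force: [1.1, -0.6, -3.5]
grip_width: 0.0096
```

```bash
python3 plan.py 450 358 210 -1.5
```

```text
t 25.0 tcp [459.5 115.3 210. ] phi -3.2 tilt 0.06 q7 -0.43 F [ 1.07 -0.55 -3.54] w 9.6
-> tx 241.8 ty -22.9 tz -0.1 roll -1.7 (or 178.3)
```

Call:
apply_moves --increments '[{"tx": 31,"ty": -3,"tz": 0,"roll": 0},{"tx": 62,"ty": -6,"tz": 0,"roll": 0},{"tx": 93,"ty": -9,"tz": 0,"roll": 0},{"tx": 124,"ty": -12,"tz": 0,"roll": -1},{"tx": 155,"ty": -15,"tz": 0,"roll": -1.7}]'

```text
time_s: 25.42
tcp_pos: [0.4531, 0.2706, 0.21]
tool_rot: [-2.249, -2.193, 0.002]
force: [0.0, -0.4, -3.5]
grip_width: 0.0097
```

Call:
apply_moves --increments '[{"tx": 28,"ty": -3,"tz": 0,"roll": 0},{"tx": 52,"ty": -5,"tz": 0,"roll": 0},{"tx": 70,"ty": -6,"tz": 0,"roll": 0},{"tx": 80,"ty": -7,"tz": 0,"roll": 0},{"tx": 84,"ty": -7,"tz": 0,"roll": 0}]'

```text
time_s: 25.83
tcp_pos: [0.448, 0.3548, 0.2101]
tool_rot: [-2.246, -2.195, 0.002]
force: [-1.0, 0.5, -4.7]
grip_width: 0.0096
```

Call:
apply_moves --increments '[{"tx": 0,"ty": 0,"tz": 0,"roll": 0},{"tx": 0,"ty": 0,"tz": 0,"roll": 0},{"tx": 0,"ty": 0,"tz": 0,"roll": 0}]'

```text
time_s: 26.08
tcp_pos: [0.4501, 0.3516, 0.2108]
tool_rot: [2.251, 2.19, -0.001]
force: [-1.0, -0.8, -3.0]
grip_width: 0.0098
```

```bash
python3 plan.py 450 358 107 -1.5
python3 - <<'E'
from h import *
c=manip.camera('wrist');save('w20',c['image'])
c2=manip.camera('side');save('s20',c2['image'])
for x,y in((.105,.055),(.105,-.055),(-.105,-.055),(-.105,.055)):
    a=np.radians(-1.5);P=[.502+x*np.cos(a)-y*np.sin(a),.358+x*np.sin(a)+y*np.cos(a),.012];print(proj(c,P).round(0),proj(c2,P).round(0))
E
```

```text
t 26.08 tcp [450.1 351.6 210.8] phi -1.6 tilt 0.06 q7 -0.99 F [-1.   -0.79 -2.97] w 9.8
-> tx 6.5 ty -0.3 tz 103.8 roll -0.1 (or 179.9)
[468. 152.] [209. 471.]
[454. 257.] [250. 397.]
[259. 257.] [391. 453.]
[254. 152.] [367. 544.]
```

View pics/w20.png

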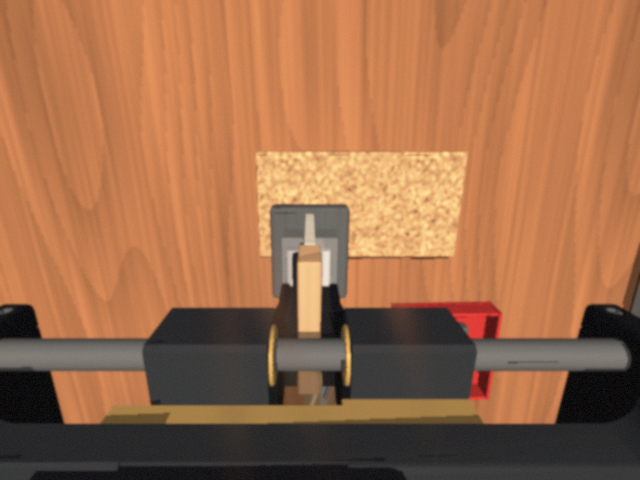

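View pics/s20.png

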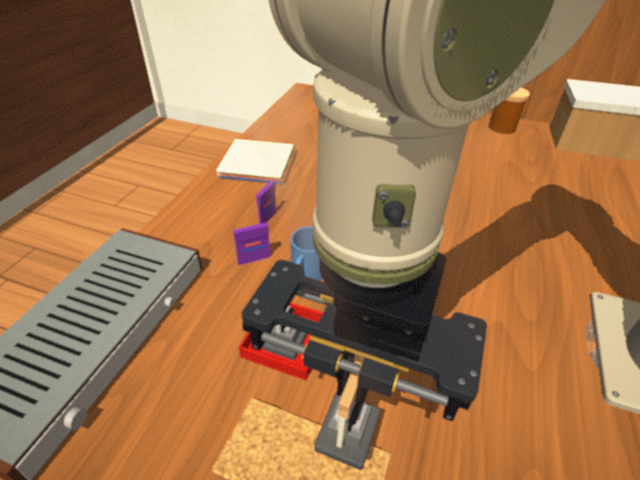

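Call:
apply_moves --increments '[{"tx": 2,"ty": 0,"tz": 12,"roll": 0},{"tx": 4,"ty": 0,"tz": 32,"roll": 0},{"tx": 6,"ty": 0,"tz": 55,"roll": 0},{"tx": 6,"ty": 0,"tz": 75,"roll": 0},{"tx": 6,"ty": 0,"tz": 87,"roll": 0}]'

```text
time_s: 26.6
tcp_pos: [0.449, 0.3578, 0.121]
tool_rot: [-2.25, -2.192, 0.005]
force: [0.1, -0.5, -3.5]
grip_width: 0.0097
```

Call:
apply_moves --increments '[{"tx": 0,"ty": 0,"tz": 4,"roll": 0},{"tx": 0,"ty": 0,"tz": 4,"roll": 0},{"tx": 0,"ty": 0,"tz": 4,"roll": 0}]'

```text
time_s: 26.85
tcp_pos: [0.45, 0.3593, 0.1207]
tool_rot: [2.25, 2.192, 0.001]
force: [-0.6, -0.7, -4.4]
grip_width: 0.0095
```

```bash
python3 plan.py 450 358 107 -1.5
python3 - <<'E'
from h import *
c2=manip.camera('side');save('s21',cv2.resize(c2['image'][300:480,200:460],None,fx=3,fy=3))
E
```

```text
t 26.85 tcp [450.  359.3 120.7] phi -1.5 tilt 0.05 q7 -1.06 F [-0.64 -0.67 -4.35] w 9.5
-> tx -1.3 ty -0.0 tz 13.7 roll 0.0 (or -180.0)
```

View pics/s21.png

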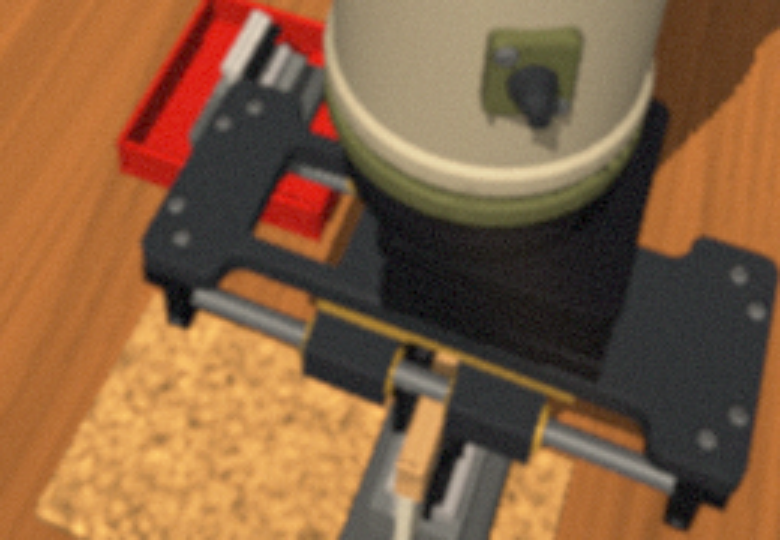

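Over the board. I'll lower it to contact.

Call:
apply_moves --increments '[{"tx": 0,"ty": 0,"tz": 3,"roll": 0},{"tx": 0,"ty": 0,"tz": 7,"roll": 0},{"tx": 0,"ty": 0,"tz": 10,"roll": 0},{"tx": 0,"ty": 0,"tz": 11,"roll": 0},{"tx": 0,"ty": 0,"tz": 11,"roll": 0}]'

```text
time_s: 27.32
tcp_pos: [0.4496, 0.3589, 0.1087]
tool_rot: [2.25, 2.192, -0.001]
force: [-0.1, -0.6, -3.5]
grip_width: 0.0093
```

Call:
apply_moves --increments '[{"tx": 0,"ty": 0,"tz": 0.8,"roll": 0},{"tx": 0,"ty": 0,"tz": 1.5,"roll": 0},{"tx": 0,"ty": 0,"tz": 1.5,"roll": 0}]'

```text
time_s: 27.57
tcp_pos: [0.4497, 0.359, 0.1075]
tool_rot: [2.25, 2.192, -0.0]
force: [-0.5, 0.2, -3.6]
grip_width: 0.0098
```

Call:
apply_moves --increments '[{"tx": 0,"ty": 0,"tz": 0.5,"roll": 0},{"tx": 0,"ty": 0,"tz": 1,"roll": 0},{"tx": 0,"ty": 0,"tz": 1,"roll": 0}]'

```text
time_s: 27.82
tcp_pos: [0.4499, 0.3592, 0.1071]
tool_rot: [2.25, 2.192, 0.001]
force: [-1.2, -1.7, 4.0]
grip_width: 0.0097
```

Call:
apply_moves --increments '[{"tx": 0,"ty": 0,"tz": -0.3,"roll": 0},{"tx": 0,"ty": 0,"tz": -0.3,"roll": 0},{"tx": 0,"ty": 0,"tz": -0.3,"roll": 0},{"tx": 0,"ty": 0,"tz": -0.3,"roll": 0},{"tx": 0,"ty": 0,"tz": -0.3,"roll": 0}]' --hand 55

```text
time_s: 28.23
tcp_pos: [0.4497, 0.3591, 0.1068]
tool_rot: [2.25, 2.192, 0.0]
force: [-0.1, -0.4, 0.9]
grip_width: 0.0349
```

Call:
apply_moves --increments '[{"tx": 0,"ty": 0,"tz": 0,"roll": 0},{"tx": 0,"ty": 0,"tz": -5,"roll": 0},{"tx": 0,"ty": 0,"tz": -20,"roll": 0},{"tx": 0,"ty": 0,"tz": -50,"roll": 0},{"tx": 0,"ty": 0,"tz": -85,"roll": 0}]'

```text
time_s: 28.65
tcp_pos: [0.4489, 0.3583, 0.1917]
tool_rot: [-2.249, -2.192, 0.005]
force: [1.0, -0.5, -0.1]
grip_width: 0.0544
```

Call:
apply_moves --increments '[{"tx": -10,"ty": 0,"tz": -10,"roll": 0},{"tx": -30,"ty": 0,"tz": -15,"roll": 0},{"tx": -60,"ty": 0,"tz": -15,"roll": 0},{"tx": -95,"ty": 0,"tz": -15,"roll": 0},{"tx": -130,"ty": 0,"tz": -15,"roll": 0}]'

```text
time_s: 29.07
tcp_pos: [0.4459, 0.2283, 0.2071]
tool_rot: [-2.249, -2.194, -0.001]
force: [0.8, -1.2, 0.2]
grip_width: 0.0548
```

```bash
python3 plan.py 615 -133.5 210 33
python3 - <<'E'
from h import *
c2=manip.camera('side');save('s22',c2['image'])
c=manip.camera('wrist');save('w22',c['image'])
E
```

```text
t 29.07 tcp [445.9 228.3 207.1] phi -1.4 tilt 0.02 q7 -0.7 F [ 0.84 -1.16  0.22] w 54.8
-> tx -357.5 ty 178.0 tz -3.0 roll -34.4 (or 145.6)
```

View pics/w22.png

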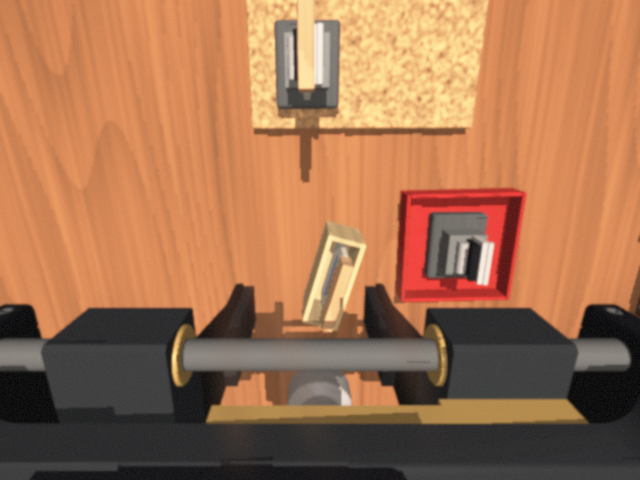

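View pics/s22.png

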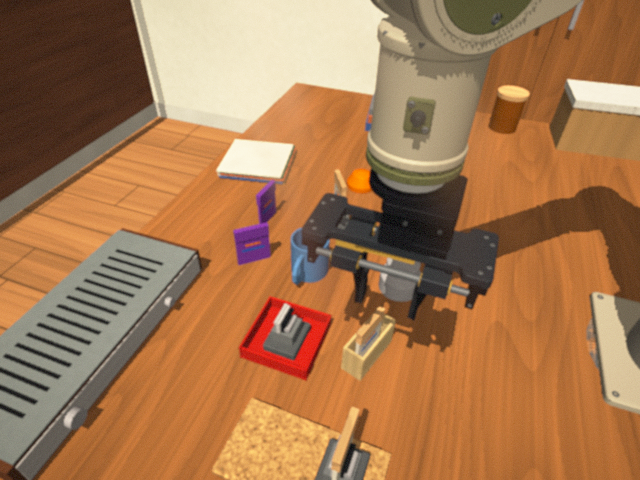

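The first sound holder stands on the board (foot at about (308,64) in the wrist view). Next, the third holder.

Call:
apply_moves --increments '[{"tx": -26,"ty": 13,"tz": -2,"roll": 0},{"tx": -60,"ty": 30,"tz": -3,"roll": 0},{"tx": -94,"ty": 47,"tz": -3,"roll": 0},{"tx": -128,"ty": 64,"tz": -3,"roll": 0},{"tx": -162,"ty": 81,"tz": -3,"roll": 0}]'

```text
time_s: 29.58
tcp_pos: [0.5237, 0.0638, 0.2105]
tool_rot: [2.249, 2.193, 0.001]
force: [0.6, 0.8, 0.4]
grip_width: 0.0547
```

Call:
apply_moves --increments '[{"tx": -34,"ty": 17,"tz": 0,"roll": -7},{"tx": -68,"ty": 34,"tz": 0,"roll": -14},{"tx": -102,"ty": 51,"tz": 0,"roll": -21},{"tx": -135,"ty": 67,"tz": 0,"roll": -28},{"tx": -165,"ty": 82,"tz": 0,"roll": -34.4}]'

```text
time_s: 30.0
tcp_pos: [0.6016, -0.1041, 0.2101]
tool_rot: [1.493, 2.763, -0.0]
force: [1.5, -0.4, 0.4]
grip_width: 0.055
```

```bash
python3 plan.py 615 -133.5 210 33
```

```text
t 30.0 tcp [ 601.6 -104.1  210.1] phi 33.2 tilt 0.03 q7 0.46 F [ 1.54 -0.39  0.4 ] w 55.0
-> tx -31.9 ty -4.9 tz 0.1 roll 0.2 (or -179.8)
```

Call:
apply_moves --increments '[{"tx": -18,"ty": -3,"tz": 0,"roll": 0},{"tx": -29,"ty": -5,"tz": 0,"roll": 0},{"tx": -32,"ty": -5,"tz": 0,"roll": 0},{"tx": -32,"ty": -5,"tz": 0,"roll": 0}]'

```text
time_s: 30.33
tcp_pos: [0.6141, -0.1308, 0.2099]
tool_rot: [-1.502, -2.759, -0.001]
force: [0.1, 0.1, -0.4]
grip_width: 0.0549
```

```bash
python3 plan.py 615 -133.5 95 33;python3 chk.py w23
```

```text
t 30.33 tcp [ 614.1 -130.8  209.9] phi 32.9 tilt 0.04 q7 0.49 F [ 0.14  0.1  -0.37] w 54.9
-> tx -2.8 ty -0.8 tz 114.9 roll -0.1 (or 179.9)
0.016 [282. 247.] [335. 247.] [280. 180.] [336. 179.]
0.123 [301. 288.] [315. 288.] [301. 204.] [315. 204.]
```

View pics/w23.png

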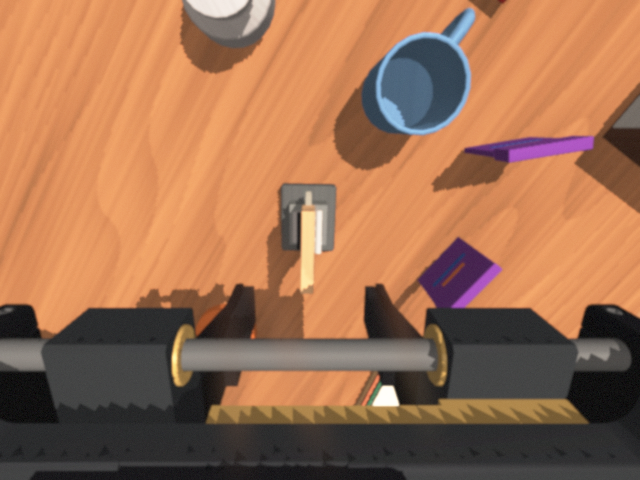

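Call:
apply_moves --increments '[{"tx": -2,"ty": -1,"tz": 15,"roll": 0},{"tx": -3,"ty": -1.5,"tz": 35,"roll": 0},{"tx": -3,"ty": -1.5,"tz": 55,"roll": 0},{"tx": -3,"ty": -1.5,"tz": 69,"roll": 0},{"tx": -3,"ty": -1.5,"tz": 74,"roll": 0}]'

```text
time_s: 30.8
tcp_pos: [0.6131, -0.1333, 0.134]
tool_rot: [-1.497, -2.759, 0.001]
force: [-0.3, -0.1, 0.2]
grip_width: 0.0549
```

Call:
apply_moves --increments '[{"tx": 0,"ty": 0,"tz": 4,"roll": 0},{"tx": 0,"ty": 0,"tz": 4,"roll": 0},{"tx": 0,"ty": 0,"tz": 4,"roll": 0}]'

```text
time_s: 31.05
tcp_pos: [0.6148, -0.1346, 0.1328]
tool_rot: [1.5, 2.759, 0.001]
force: [0.8, -0.4, -0.4]
grip_width: 0.0549
```

```bash
python3 plan.py 613 -134 95.5 33;python3 chk.py w24
```

```text
t 31.05 tcp [ 614.8 -134.6  132.8] phi 32.9 tilt 0.07 q7 0.46 F [ 0.82 -0.42 -0.39] w 54.9
-> tx 1.5 ty -1.2 tz 37.3 roll -0.1 (or 179.9)
0.016 [274. 277.] [341. 277.] [272. 194.] [343. 194.]
0.123 [298. 349.] [316. 349.] [296. 237.] [316. 237.]
```

View pics/w24.png

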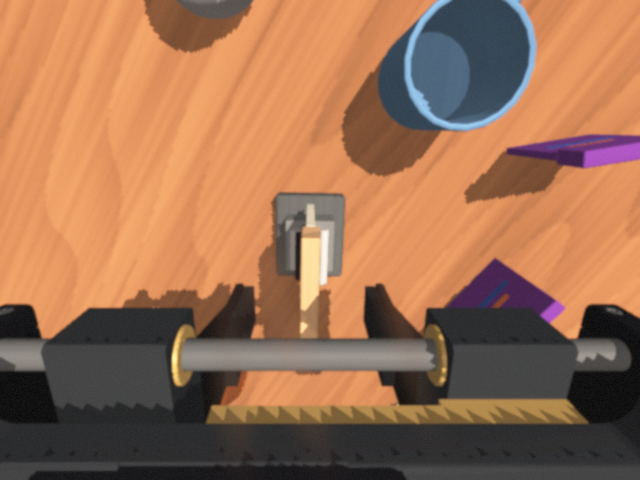

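Call:
apply_moves --increments '[{"tx": 0,"ty": 0,"tz": 10,"roll": 0},{"tx": 0,"ty": 0,"tz": 22,"roll": 0},{"tx": 0,"ty": 0,"tz": 31,"roll": 0},{"tx": 0,"ty": 0,"tz": 36,"roll": 0},{"tx": 0,"ty": 0,"tz": 37,"roll": 0}]'

```text
time_s: 31.52
tcp_pos: [0.6134, -0.1349, 0.093]
tool_rot: [-1.5, -2.758, 0.001]
force: [-0.1, -0.2, 0.1]
grip_width: 0.055
```

Call:
apply_moves --increments '[{"tx": 0,"ty": 0,"tz": 0,"roll": 0},{"tx": 0,"ty": 0,"tz": 0,"roll": 0},{"tx": 0,"ty": 0,"tz": 0,"roll": 0},{"tx": 0,"ty": 0,"tz": 0,"roll": 0},{"tx": 0,"ty": 0,"tz": 0,"roll": 0}]' --hand 0 --newtons 40

```text
time_s: 31.93
tcp_pos: [0.6145, -0.135, 0.0952]
tool_rot: [1.501, 2.759, 0.0]
force: [-0.3, 0.5, -0.3]
grip_width: 0.0296
```

Call:
apply_moves --increments '[{"tx": 0,"ty": 0,"tz": 0,"roll": 0},{"tx": 0,"ty": 0,"tz": 0,"roll": 0},{"tx": 0,"ty": 0,"tz": 0,"roll": 0},{"tx": 0,"ty": 0,"tz": 0,"roll": 0},{"tx": 0,"ty": 0,"tz": 0,"roll": 0}]'

```text
time_s: 32.35
tcp_pos: [0.6143, -0.1349, 0.0949]
tool_rot: [-1.501, -2.76, 0.0]
force: [-1.4, 0.5, 2.0]
grip_width: 0.0095
```

Call:
apply_moves --increments '[{"tx": 0,"ty": 0,"tz": 0,"roll": 0},{"tx": 0,"ty": 0,"tz": -2,"roll": 0},{"tx": 0,"ty": 0,"tz": -5,"roll": 0},{"tx": 0,"ty": 0,"tz": -10,"roll": 0},{"tx": 0,"ty": 0,"tz": -16,"roll": 0}]'

```text
time_s: 32.77
tcp_pos: [0.614, -0.1351, 0.1108]
tool_rot: [-1.501, -2.759, 0.001]
force: [1.4, -0.3, -4.1]
grip_width: 0.01
```

Call:
apply_moves --increments '[{"tx": 0,"ty": 0,"tz": -6,"roll": 0},{"tx": 0,"ty": 0,"tz": -12,"roll": 0},{"tx": 0,"ty": 0,"tz": -18,"roll": 0},{"tx": 0,"ty": 0,"tz": -22,"roll": 0},{"tx": 0,"ty": 0,"tz": -24,"roll": 0}]'

```text
time_s: 33.18
tcp_pos: [0.6147, -0.135, 0.1359]
tool_rot: [1.501, 2.759, 0.0]
force: [0.6, -0.9, -5.0]
grip_width: 0.0097
```

```bash
python3 plan.py 554 358 215 -1.5
python3 - <<'E'
from h import *
c=manip.camera('side');save('s25',cv2.resize(c['image'][120:300,280:440],None,fx=3.5,fy=3.3))
E
```

```text
t 33.18 tcp [ 614.7 -135.   135.9] phi 32.9 tilt 0.07 q7 0.47 F [ 0.56 -0.9  -5.04] w 9.7
-> tx 446.8 ty 216.9 tz -79.4 roll 34.4 (or -145.6)
```

View pics/s25.png

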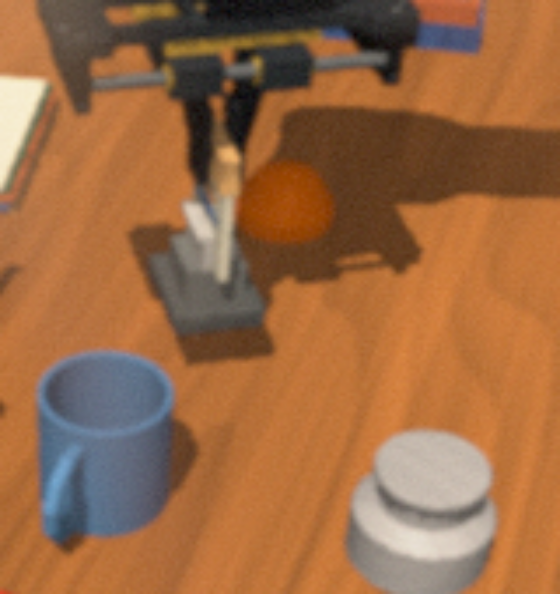

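This clip is sound too (about −4.5 N, foot off the table). Carrying it to the far half of the board.

Call:
apply_moves --increments '[{"tx": 0,"ty": 0,"tz": -15,"roll": 0},{"tx": 0,"ty": 0,"tz": -33,"roll": 0},{"tx": 0,"ty": 0,"tz": -51,"roll": 0},{"tx": 0,"ty": 0,"tz": -68,"roll": 0},{"tx": 0,"ty": 0,"tz": -78,"roll": 0}]'

```text
time_s: 33.65
tcp_pos: [0.6148, -0.1348, 0.2146]
tool_rot: [1.5, 2.758, 0.001]
force: [0.8, -0.8, -4.5]
grip_width: 0.0093
```

Call:
apply_moves --increments '[{"tx": 9,"ty": 4,"tz": 0,"roll": 0},{"tx": 25,"ty": 12,"tz": 0,"roll": 0},{"tx": 47,"ty": 23,"tz": 0,"roll": 0},{"tx": 72,"ty": 35,"tz": 0,"roll": 0},{"tx": 99,"ty": 48,"tz": 0,"roll": 0}]'

```text
time_s: 34.07
tcp_pos: [0.5999, -0.0247, 0.2114]
tool_rot: [-1.502, -2.758, 0.001]
force: [0.5, 1.0, -4.4]
grip_width: 0.0099
```

Call:
apply_moves --increments '[{"tx": 28,"ty": 14,"tz": 0,"roll": 4},{"tx": 56,"ty": 27,"tz": 0,"roll": 10},{"tx": 84,"ty": 41,"tz": 0,"roll": 16},{"tx": 112,"ty": 54,"tz": 0,"roll": 22},{"tx": 140,"ty": 68,"tz": 0,"roll": 28}]'

```text
time_s: 34.48
tcp_pos: [0.5804, 0.1306, 0.2115]
tool_rot: [-2.129, -2.309, 0.002]
force: [0.8, 0.3, -4.1]
grip_width: 0.0101
```

```bash
python3 plan.py 554 358 215 -1.5
```

```text
t 34.48 tcp [580.4 130.6 211.5] phi 4.6 tilt 0.09 q7 -0.42 F [ 0.75  0.31 -4.14] w 10.1
-> tx 228.8 ty -8.0 tz -3.5 roll 6.1 (or -173.9)
```

Call:
apply_moves --increments '[{"tx": 30,"ty": -1,"tz": 0,"roll": 3},{"tx": 60,"ty": -2,"tz": 0,"roll": 5},{"tx": 90,"ty": -3,"tz": 0,"roll": 6},{"tx": 120,"ty": -4,"tz": 0,"roll": 6.1},{"tx": 150,"ty": -5,"tz": 0,"roll": 6.1}]'

```text
time_s: 34.9
tcp_pos: [0.5627, 0.2795, 0.2114]
tool_rot: [-2.244, -2.198, 0.002]
force: [1.1, 0.5, -4.2]
grip_width: 0.0097
```

```bash
python3 plan.py 554 358 215 -1.5
```

```text
t 34.9 tcp [562.7 279.5 211.4] phi -1.2 tilt 0.09 q7 -0.78 F [ 1.07  0.46 -4.17] w 9.7
-> tx 78.3 ty -10.3 tz -3.6 roll 0.3 (or -179.7)
```

Call:
apply_moves --increments '[{"tx": 26,"ty": -4,"tz": 0,"roll": 0},{"tx": 48,"ty": -7,"tz": 0,"roll": 0},{"tx": 64,"ty": -9,"tz": 0,"roll": 0},{"tx": 74,"ty": -10,"tz": 0,"roll": 0},{"tx": 78,"ty": -10,"tz": 0,"roll": 0}]'

```text
time_s: 35.32
tcp_pos: [0.554, 0.358, 0.2117]
tool_rot: [-2.24, -2.201, 0.002]
force: [0.7, 0.1, -4.0]
grip_width: 0.0096
```

Call:
apply_moves --increments '[{"tx": 0,"ty": 0,"tz": 0,"roll": 0},{"tx": 0,"ty": 0,"tz": 0,"roll": 0},{"tx": 0,"ty": 0,"tz": 0,"roll": 0}]'

```text
time_s: 35.57
tcp_pos: [0.5564, 0.3544, 0.2126]
tool_rot: [2.246, 2.195, -0.001]
force: [0.1, -0.1, -4.7]
grip_width: 0.01
```

```bash
python3 plan.py 554 358 107 -1.5
python3 - <<'E'
from h import *
c=manip.camera('wrist');save('w26',c['image'])
c2=manip.camera('side');save('s26',c2['image'])
E
```

```text
t 35.57 tcp [556.4 354.4 212.6] phi -1.3 tilt 0.06 q7 -0.9 F [ 0.07 -0.1  -4.7 ] w 10.0
-> tx 3.7 ty -2.5 tz 105.6 roll 0.2 (or -179.8)
```

View pics/w26.png

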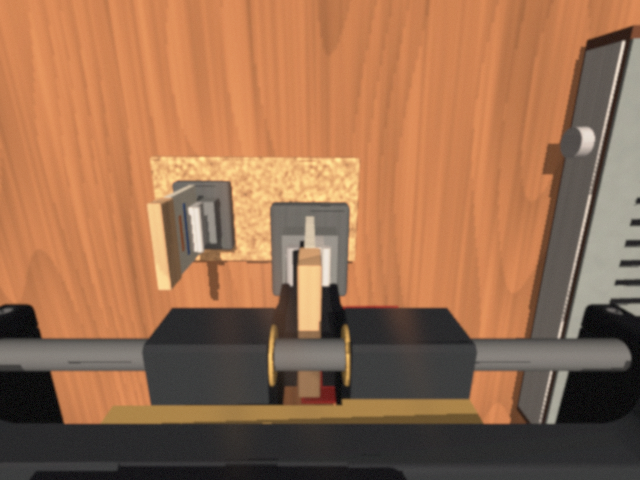

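View pics/s26.png

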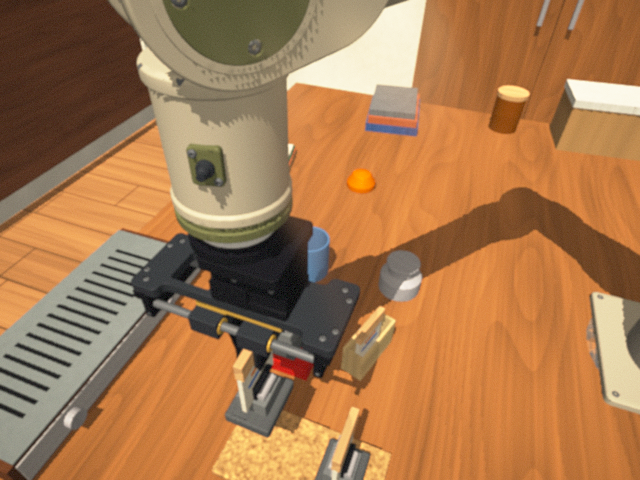

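Call:
apply_moves --increments '[{"tx": 2,"ty": -1,"tz": 12,"roll": 0},{"tx": 4,"ty": -2,"tz": 32,"roll": 0},{"tx": 4,"ty": -2,"tz": 55,"roll": 0},{"tx": 4,"ty": -2,"tz": 76,"roll": 0},{"tx": 4,"ty": -2,"tz": 89,"roll": 0}]'

```text
time_s: 36.08
tcp_pos: [0.5529, 0.3587, 0.1205]
tool_rot: [-2.245, -2.198, 0.005]
force: [-0.1, -0.7, -4.6]
grip_width: 0.0096
```

Call:
apply_moves --increments '[{"tx": 0,"ty": 0,"tz": 3,"roll": 0},{"tx": 0,"ty": 0,"tz": 3,"roll": 0},{"tx": 0,"ty": 0,"tz": 3,"roll": 0}]'

```text
time_s: 36.33
tcp_pos: [0.5541, 0.3603, 0.1218]
tool_rot: [2.245, 2.198, 0.002]
force: [-0.3, 0.7, -4.2]
grip_width: 0.0098
```

```bash
python3 plan.py 554 358 107 -1.5
python3 - <<'E'
from h import *
c2=manip.camera('side');save('s27',cv2.resize(c2['image'][300:480,180:440],None,fx=3,fy=3))
E
```

```text
t 36.33 tcp [554.1 360.3 121.8] phi -1.2 tilt 0.07 q7 -0.94 F [-0.3   0.74 -4.18] w 9.8
-> tx -2.3 ty -0.1 tz 14.8 roll 0.3 (or -179.7)
```

View pics/s27.png

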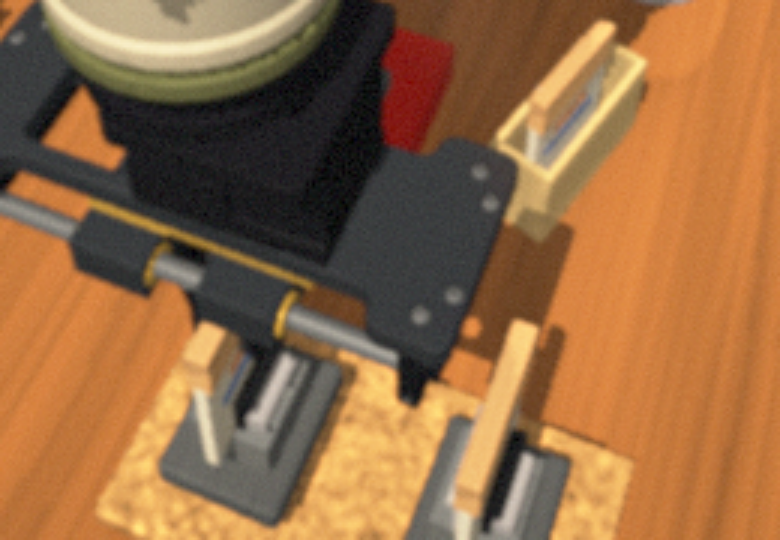

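Call:
apply_moves --increments '[{"tx": -1,"ty": 0,"tz": 3,"roll": 0},{"tx": -2,"ty": 0,"tz": 7,"roll": 0},{"tx": -2,"ty": 0,"tz": 10,"roll": 0},{"tx": -2,"ty": 0,"tz": 12,"roll": 0},{"tx": -2,"ty": 0,"tz": 12,"roll": 0}]'

```text
time_s: 36.8
tcp_pos: [0.5535, 0.3577, 0.1082]
tool_rot: [-2.244, -2.198, 0.001]
force: [0.3, 0.4, -4.4]
grip_width: 0.01
```

Call:
apply_moves --increments '[{"tx": 0,"ty": 0,"tz": 0.8,"roll": 0},{"tx": 0,"ty": 0,"tz": 1.5,"roll": 0},{"tx": 0,"ty": 0,"tz": 1.5,"roll": 0}]'

```text
time_s: 37.05
tcp_pos: [0.5537, 0.358, 0.1073]
tool_rot: [2.244, 2.198, -0.0]
force: [-0.8, 0.1, -3.7]
grip_width: 0.0093
```

Call:
apply_moves --increments '[{"tx": 0,"ty": 0,"tz": 0.5,"roll": 0},{"tx": 0,"ty": 0,"tz": 1,"roll": 0},{"tx": 0,"ty": 0,"tz": 1,"roll": 0}]'

```text
time_s: 37.3
tcp_pos: [0.5539, 0.3581, 0.1069]
tool_rot: [2.244, 2.198, 0.001]
force: [-0.1, -0.3, 0.7]
grip_width: 0.01
```

Call:
apply_moves --increments '[{"tx": 0,"ty": 0,"tz": 0,"roll": 0},{"tx": 0,"ty": 0,"tz": 0,"roll": 0},{"tx": 0,"ty": 0,"tz": 0,"roll": 0},{"tx": 0,"ty": 0,"tz": 0,"roll": 0},{"tx": 0,"ty": 0,"tz": 0,"roll": 0}]' --hand 55

```text
time_s: 37.72
tcp_pos: [0.5538, 0.358, 0.1064]
tool_rot: [2.244, 2.198, 0.0]
force: [1.2, 0.6, -0.2]
grip_width: 0.0351
```

Call:
apply_moves --increments '[{"tx": 0,"ty": 0,"tz": 0,"roll": 0},{"tx": 0,"ty": 0,"tz": -5,"roll": 0},{"tx": 0,"ty": 0,"tz": -20,"roll": 0},{"tx": 0,"ty": 0,"tz": -50,"roll": 0},{"tx": 0,"ty": 0,"tz": -85,"roll": 0}]'

```text
time_s: 38.13
tcp_pos: [0.553, 0.3574, 0.192]
tool_rot: [-2.244, -2.198, 0.004]
force: [0.5, 1.3, -0.3]
grip_width: 0.0543
```

Call:
apply_moves --increments '[{"tx": -10,"ty": 0,"tz": -20,"roll": 0},{"tx": -35,"ty": 0,"tz": -40,"roll": 0},{"tx": -70,"ty": 0,"tz": -50,"roll": 0},{"tx": -105,"ty": 0,"tz": -50,"roll": 0},{"tx": -140,"ty": 0,"tz": -50,"roll": 0}]'

```text
time_s: 38.55
tcp_pos: [0.5508, 0.2173, 0.2436]
tool_rot: [2.242, 2.198, 0.004]
force: [1.2, -0.6, -0.8]
grip_width: 0.055
```

Call:
apply_moves --increments '[{"tx": -35,"ty": 0,"tz": -10,"roll": 0},{"tx": -70,"ty": 0,"tz": -20,"roll": 0},{"tx": -105,"ty": 0,"tz": -20,"roll": 0},{"tx": -140,"ty": 0,"tz": -20,"roll": 0},{"tx": -170,"ty": 0,"tz": -20,"roll": 0}]'

```text
time_s: 38.97
tcp_pos: [0.5472, 0.0458, 0.2631]
tool_rot: [2.244, 2.196, 0.001]
force: [0.3, -0.2, 0.2]
grip_width: 0.0548
```

Call:
apply_moves --increments '[{"tx": -35,"ty": 0,"tz": 0,"roll": 0},{"tx": -70,"ty": 0,"tz": 0,"roll": 0},{"tx": -105,"ty": 0,"tz": 0,"roll": 0},{"tx": -135,"ty": 0,"tz": 0,"roll": 0},{"tx": -150,"ty": 0,"tz": 0,"roll": 0}]'

```text
time_s: 39.38
tcp_pos: [0.5437, -0.1065, 0.2627]
tool_rot: [2.248, 2.192, -0.001]
force: [-0.6, 0.1, -0.7]
grip_width: 0.0549
```

```bash
python3 plan.py 554 358 215 -1.5
python3 - <<'E'
from h import *
c=manip.camera('top');save('t28',c['image'])
c2=manip.camera('side');save('s28',c2['image'])
E
```

```text
t 39.38 tcp [ 543.7 -106.5  262.7] phi -1.4 tilt 0.12 q7 -0.02 F [-0.56  0.14 -0.66] w 54.9
-> tx 464.7 ty -1.5 tz 46.8 roll 0.1 (or -179.9)
```

View pics/t28.png

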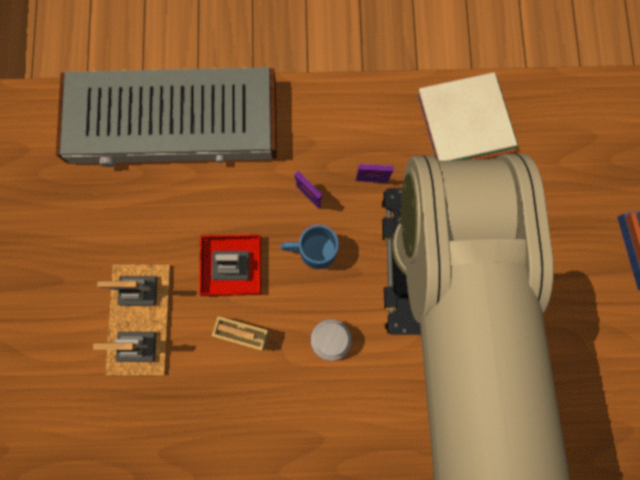

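View pics/s28.png

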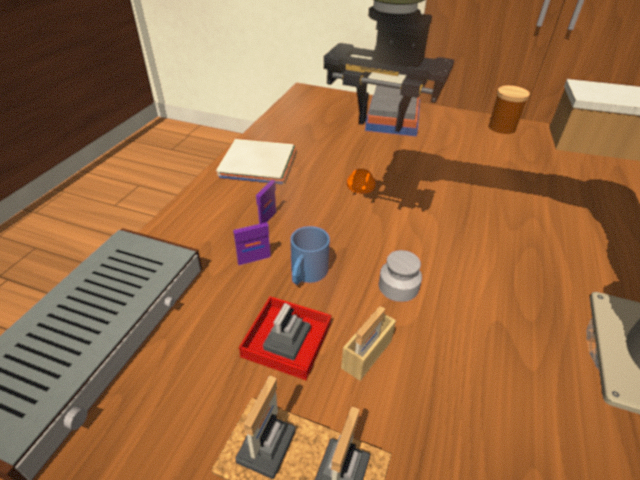

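The final views show both sound holders on the board at (137,290) and (137,346). The empty holder is upright in the tray at (231,265) and the loose card is upright in the file at (240,333). Mug, weight and cap are where they started, and so are the purple look-alikes. Handing in.

Run:
```python
from h import *
print(manip.hand_in())
```

```text
the job is handed in; nothing more can be done
None
```

I tried all three clips and placed everything as asked. The job was handed in at about 39.5 s, and no verdict was reported.

- **Weak clip:** I lifted the holder nearest the robot's start position, at about (465, −296) mm, by its card. The card slid out and the holder stayed on the table. I lowered the card into the plywood file until I felt the floor, then stood the empty holder in the red tray, gripping it by its neck.
- **Sound clips:** the other two holders hung on when lifted (about 4 N and 4.5 N). I lowered each onto the cork board by its card alone; the fingers only touched the battens.
- **Last checks:** the top and side pictures show both sound holders upright on the board, the empty holder upright in the tray and the card upright in the file. The mug and weight match the first pictures in both views. The arm hid the cap from above, but the side view shows it where it was. The purple look-alikes were not touched.
- **Disagreement:** the top camera read about 4 mm short in x compared with the wrist camera. I used the wrist camera for the grasps and placings.
- **Contact forces:** the hardest press I measured was about 25 N, when I set the card on the file floor. I eased it off before releasing.

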